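Load the gated parts carrier and bolt its sprung gate

TASK

First set the toothed divider strip fully down in the carrier's slotted rail. Then stand every round-eyed block in the lane on the gate's hinge side and every square clamp block in the lane on the bolt side, upright and square to the lane, bores across it, each kind in one close row that starts at the back stop. Finally swing the spring gate shut and hold it while you shoot its bolt fully into the keeper, and leave the tools and parts lying around undisturbed.

Things in the scene. Friction and masses are not known exactly. Their poses are not given: they have to be found in the camera images.
- carrier: Gated parts carrier fixed to the bench (place and yaw vary): tray 130 mm (x) by 154 mm (y). Origin: centre of its underside, on the bench; z up. Floor top 10 mm up. Two lanes run along y, either side of a slotted rail. Side rails (inner faces x = +-60 mm) and back stop (inner face y = +72) rise to 22 mm (rails to 26). Gate at the -y end; shut, its inner face is at y = -72.
- lane_hinge_side (a point): Middle of the floor of the lane on the gate's hinge side, for round-eyed blocks; at x = 36.5, y = 0, z = 10 mm in the carrier's frame; axes as the carrier. With the divider seated the lane is clear for 47 mm across (x) and 144 mm along y, 72 mm each way, from back stop (+y) to shut gate (-y).
- lane_bolt_side (a point): The same for the lane on the bolt's side, for square clamp blocks; at x = -36.5, y = 0, z = 10 mm in the carrier's frame; axes as the carrier; same lengths.
- slot_rail (a point): Middle of the steel slotted rail, at floor level (x = 0, y = 0, z = 10 mm in the carrier's frame); axes as the carrier. Six slots in one line along y, centres at y = -60, -36, -12, 12, 36, 60 mm, each 12.5 mm along y by 24 mm along x and 9 mm deep.
- keeper (a point): Keeper for the bolt, at the carrier's -x, -y corner: steel fork, 36 mm tall, open above and towards the hinge; x from -66 to -86, y from -66 to -95 mm in the carrier's frame. This point is the middle of its gap, at x = -76, y = -82.5, z = 26 mm.
- divider: Loose black plastic divider strip standing on its teeth, 140 mm along its own y, 0.07 kg. Web 10 mm thick (x), top 24 mm above the tooth tips: grip it here. Flange 26 mm wide, 8 to 12 mm above the tips. Six teeth 20 (x) by 9 (y) by 8 mm deep at y = -60, -36 .. 60 mm. Origin: centre, at tooth tips; z up. Same either way round. Seated: flange on the carrier's floor, tips 2 mm above the bench.
- eye1: Round-eyed bearing block, bare aluminium, about 0.1 kg: foot 36 x 32 mm, round eye with an 18 mm bore along its own x, rising to 42 mm; rounded top with one small dark dot. 36 mm thick along x (flat bored faces: grip these), 32 mm along y, 22 mm above height 26. Origin: centre of its underside, z up. May be absent.
- eye2: Round-eyed bearing block, bare aluminium, about 0.1 kg: foot 36 x 32 mm, round eye with an 18 mm bore along its own x, rising to 42 mm; rounded top with one small dark dot. 36 mm thick along x (flat bored faces: grip these), 32 mm along y, 22 mm above height 26. Origin: centre of its underside, z up. May be absent.
- eye3: Round-eyed bearing block, bare aluminium, about 0.1 kg: foot 36 x 32 mm, round eye with an 18 mm bore along its own x, rising to 42 mm; rounded top with one small dark dot. 36 mm thick along x (flat bored faces: grip these), 32 mm along y, 22 mm above height 26. Origin: centre of its underside, z up. May be absent.
- eye4: Round-eyed bearing block, bare aluminium, about 0.1 kg: foot 36 x 32 mm, round eye with an 18 mm bore along its own x, rising to 42 mm; rounded top with one small dark dot. 36 mm thick along x (flat bored faces: grip these), 32 mm along y, 22 mm above height 26. Origin: centre of its underside, z up. May be absent.
- clamp1: Square clamp block, bare aluminium, about 0.1 kg: 36 mm along its own x (flat faces with the 18 mm bore: grip these), 32 mm along y, 40 mm tall; flat top split by a 3 mm slot along x, two dark screw heads on one side of it. Origin: centre of its underside, z up. May be absent.
- clamp2: Square clamp block, bare aluminium, about 0.1 kg: 36 mm along its own x (flat faces with the 18 mm bore: grip these), 32 mm along y, 40 mm tall; flat top split by a 3 mm slot along x, two dark screw heads on one side of it. Origin: centre of its underside, z up. May be absent.
- clamp3: Square clamp block, bare aluminium, about 0.1 kg: 36 mm along its own x (flat faces with the 18 mm bore: grip these), 32 mm along y, 40 mm tall; flat top split by a 3 mm slot along x, two dark screw heads on one side of it. Origin: centre of its underside, z up. May be absent.
- clamp4: Square clamp block, bare aluminium, about 0.1 kg: 36 mm along its own x (flat faces with the 18 mm bore: grip these), 32 mm along y, 40 mm tall; flat top split by a 3 mm slot along x, two dark screw heads on one side of it. Origin: centre of its underside, z up. May be absent.
- gate (a joint): Angle (rad) of the carrier's aluminium end gate about its upright hinge pin: 0 = shut (stop at -0.004), growing as it swings outwards, anticlockwise from above. 130 mm long from the pin, 6 mm thick, top 40 mm above the bench. A torsion spring pushes it open: it rests near 1.15 and flies back there when let go; closing takes about 4 N at the bolt's knob.
- bolt (a joint): Slide (m) of the steel bolt on the gate's outer face: 0 = drawn fully back, 0.018 = fully shot, away from the hinge. Stays where left (1.2 N friction); starts anywhere. Shot over 0.006 it fouls the keeper from outside and the gate cannot shut; with the gate pressed on its stop it slides into the keeper's gap (2.5 mm play), which then holds the gate against the spring.
- gate_hinge (a point): Point on the axis of the gate's hinge pin, 40 mm above the bench; at x = 66, y = -75 mm in the carrier's frame. Its axes are the carrier's.
- bolt_knob (a point): On the axis of the bolt's upright black knob (14 mm across, 37 to 77 mm above the bench), 66 mm above the bench. Axes turn with the gate: -x runs along the gate from hinge to free end, the way the bolt is shot; -y outwards. Bolt drawn back: 106 mm along the gate from the hinge axis, 7.5 mm outside the gate's middle plane.
- collar: Bystander: steel shaft collar, 38 mm across, 14 mm high, on the bench. Origin under its centre.
- bushing: Bystander: stepped steel bushing, 44 mm across, 45 mm high. Origin under its centre.
- washer: Bystander: steel washer, 28 mm across, 4 mm thick. Origin under its centre.
- mallet: Bystander: mallet lying beyond the parts, wooden handle 220 mm along its x, head 70 mm. Origin on the bench under the handle.
- screwdriver: Bystander: screwdriver lying on the bench left of the carrier. Origin under its middle, handle to -x.
- paste_jar: Bystander: small closed jar, 54 mm across, 50 mm high. Origin under its centre.
There are look-alikes about, which are no part of the job. What is shaped like the eye3 but blue or orange is not meant.

How it is judged:
By the outcome, as a careful person would: the job done as asked, in the order asked, and still so for the second after the job is handed in, with the robot touching nothing.
Of eye1, eye2, eye3, eye4 only 3 to 4 are there at a start; the rules pass over those that are not, and their reading is None.
Of clamp1, clamp2, clamp3, clamp4 only 3 to 4 are there at a start; the rules pass over those that are not, and their reading is None.
At some moment in a run one of eye1, eye2, eye3, eye4, clamp1, clamp2, clamp3, clamp4 may be knocked a few centimetres aside while the robot is not near it.
It also fails if it takes over 210 s, if anything falls off the work surface, if the arm or the gripper's body presses on something with over 40 N, if the wrist force passes 120 N, or if a joint passes its speed limit or range.

ROBOT

A 6-joint arm with a two-finger parallel gripper is mounted at the origin on the work surface. World frame = base frame: x ahead of the robot, y to its left, z up, the work surface at z = 0. Lengths are in mm, angles in rad, forces in N, time in s.
With the tool pointing down it reaches from about 350 to 875 mm from the base axis. Payload 4.2 kg.
Tool frame: the origin (TCP) lies between the finger pads; the fingertips stand 25 mm ahead of it and the grasp point (between the pads) lies 6 mm ahead of it; z points along the fingers, y is the line along which they close (so a half turn about z gives the same grasp; the last joint's range is limited). The gripper opens to 85 mm and grips with 20 to 120 N. Pads are 22 mm wide; open, the fingers measure 114 mm over their backs; the gripper's body (76 mm by 85 mm) begins 54 mm behind the grasp point. The pads swing forward as they close: fully open they stand 13 mm farther back than shut.
Start: joints at [1.471, 0.385, 0.008, 0, -1.194, -0.259], TCP at [219.436, 585.19, 256.312] pointing down, gripper open.
Joint ranges: [-3.14, 3.14], [-1.21, 2.06], [-1.07, 1.41], [-3.16, 2.05], [-2.99, -0.16], [-3.1, 3.1]. Speed limits (rad/s): [2.79, 2.79, 3.14, 3.14, 3.14, 3.14].

INTERFACE

Orientations are given as a unit quaternion [x, y, z, w].
In Python, from bench import arm gives the robot as it stands.
- The arm moves only by the shell command python3 -m pendant 'ROWS'. ROWS is JSON, a list of rows, each a list of 7 numbers: the shift along the tool's x, y, z in m, then the turn, a rotation vector about the tool's x, y, z in degrees, then the finger opening in m, from 0 to 0.0854. In form: [[x, y, z, wx, wy, wz, fingers], ...]. A call has 1 to 12 rows; each row shifts and turns the commanded pose from where the row before left it, along the tool's axes as they then stand; what a row does not reach is not made up. A row lasts 1/10 s, in which the tool goes at most 50 mm and 8.59 degrees, less where a joint would pass 70% of its speed; a pose out of reach is approached as far as the arm can. A call is refused whole if a number of a shift passes 0.05 or a number of a turn 8.59, either way. A call with a gripper value outside its range is refused whole. The fingers move at their own pace and stop on an object; the grip force is fixed at half the most. Time passes only in rows, so rows that do not move let the fingers close. It gives the time, the measured TCP pose, the force, the opening and the grip force at its end, in the units of the state.
- arm.read_state(): the state, without advancing time (a new reading comes with each control period).
- arm.get_image(name): name is "side" or "top"; returns a dict with "image" (420x560x3 uint8, red, green, blue), "fx", "fy", "cx", "cy" (pixels), "xyz" and "rotation" of the camera in the world. Camera axes: x right, y down, z forward; pixel columns grow to the right and rows downward; lengths in mm; the calibration is good to about 2 mm. A picture is of the moment at which its call begins. There is no depth.
- arm.job_done(): hands the job in; it is judged then, once.
The state is a dict: "clock": time; "joints": joint angles; "joint_vel": joint speeds; "joint_efforts": joint torques, N m; "position": TCP position; "ee_rot": TCP orientation; "contact_force": force on the tool from outside, world axes, zero at the start; "wrist_torque": the same for the moment, N m; "gripper_width": finger opening in mm; "grasp_force": force on a finger pad.
Only numpy, scipy, OpenCV 4.12 (cv2) and the standard library are available. Lean on these libraries where they do the work, as an engineer would, in place of code of your own. Each camera call takes 0.05 s, during which the arm holds its last target. There are 200 camera calls.

## Working session

There is one attempt and no reset: what is moved stays moved. The work goes in short steps, Python scripts to look and compute and a shell command to move; the robot and the scene stay as the last step left them, time stands still between calls to the robot, and variables do not carry over. Pictures are saved under pics/ and viewed, at most 14 in all, crops included, and the job is handed in when it is done.

```bash
ls; mkdir -p pics; python3 - <<'E'
from bench import arm
import cv2,json
s=arm.read_state();print(s)
for n in("top","side"):
    d=arm.get_image(n);cv2.imwrite(f"pics/{n}0.png",d["image"][:,:,::-1]);print(n,{k:d[k] for k in d if k!="image"})
E
```

```text
pics
{'clock': 0.0, 'joints': array([ 1.47060793e+00,  3.85584750e-01,  6.62568863e-03, -4.78496032e-04,
       -1.19400521e+00, -2.58604314e-01]), 'joint_vel': array([ 0.00052129, -0.00050887, -0.0002807 , -0.00190734,  0.00097915,
       -0.00108482]), 'joint_efforts': array([-6.78429551e-04, -3.92291594e+01,  1.88402134e+01,  4.18634132e+00,
       -4.69056540e-03,  6.80684863e-06]), 'position': array([219.26185426, 584.71476495, 255.20749509]), 'ee_rot': array([ 9.83935227e-01, -1.78522393e-01, -1.35902662e-04,  1.09816740e-03]), 'contact_force': array([-0.07033114,  0.15336444,  0.06091934]), 'wrist_torque': array([0.00030868, 0.03053367, 0.04458572]), 'grasp_force': 0.0, 'gripper_width': 85.17251607088771}
top {'fx': 444.55222986531606, 'fy': 444.55222986531606, 'cx': 281.88413701306456, 'cy': 211.03320524288972, 'xyz': array([ 429.19541771,   38.01411432, 1358.67785125]), 'rotation': array([ 0.71465855, -0.69781497,  0.03903366, -0.02817426])}
side {'fx': 459.08601621262784, 'fy': 459.08601621262784, 'cx': 286.04879291483945, 'cy': 210.17320026002642, 'xyz': array([ 245.012771  , -697.04859312,  788.81870239]), 'rotation': array([ 0.89698642, -0.17216209,  0.07909373, -0.39939924])}
```

View pics/top0.png

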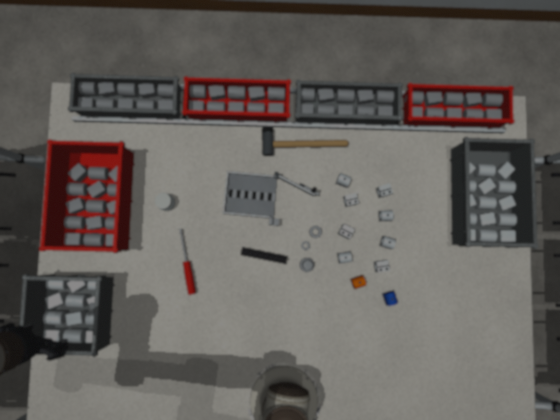

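View pics/side0.png

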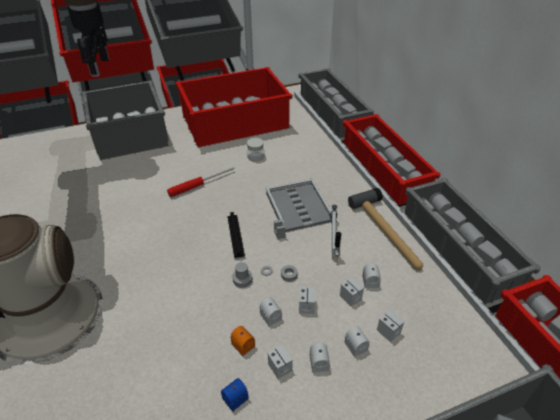

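```bash
cat > lib.py <<'E'
import numpy as np,cv2
from scipy.spatial.transform import Rotation as R
from bench import arm
def ray(d,uv,z):
    "pixel(s) -> world points on plane z (mm)"
    uv=np.atleast_2d(np.asarray(uv,float))
    c=np.c_[(uv[:,0]-d["cx"])/d["fx"],(uv[:,1]-d["cy"])/d["fy"],np.ones(len(uv))]
    r=R.from_quat(d["rotation"]).apply(c);o=d["xyz"]
    return o+r*((z-o[2])/r[:,2])[:,None]
def proj(d,p):
    c=R.from_quat(d["rotation"]).inv().apply(np.atleast_2d(p)-d["xyz"])
    return np.c_[c[:,0]/c[:,2]*d["fx"]+d["cx"],c[:,1]/c[:,2]*d["fy"]+d["cy"]]
def crop(d,u0,v0,u1,v1,k,name):
    im=cv2.resize(d["image"][v0:v1,u0:u1,::-1],None,fx=k,fy=k,interpolation=cv2.INTER_CUBIC)
    cv2.imwrite(f"pics/{name}.png",im)
E
python3 - <<'E'
from lib import *
d=arm.get_image("top");crop(d,215,160,415,310,4,"top1")
d=arm.get_image("side");crop(d,210,170,410,320,4,"side1")
E
```

```text
(no output)
```

View pics/top1.png

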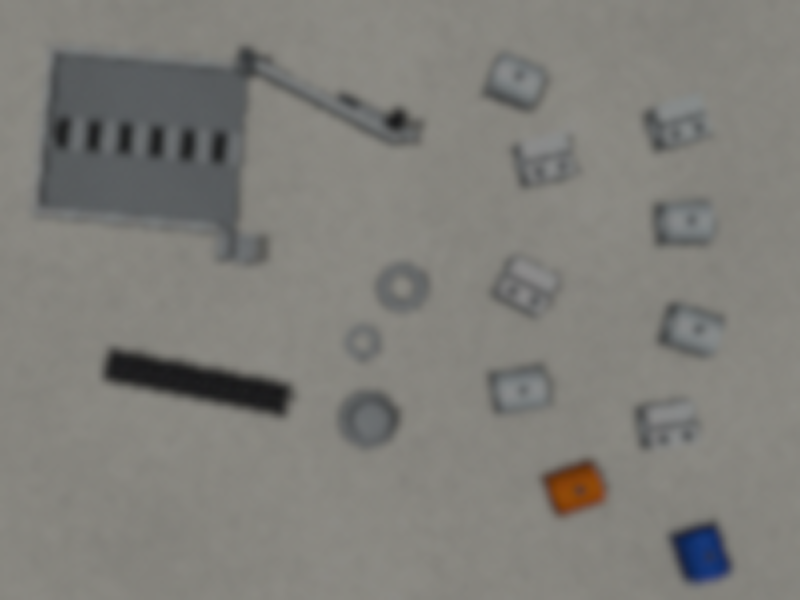

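View pics/side1.png

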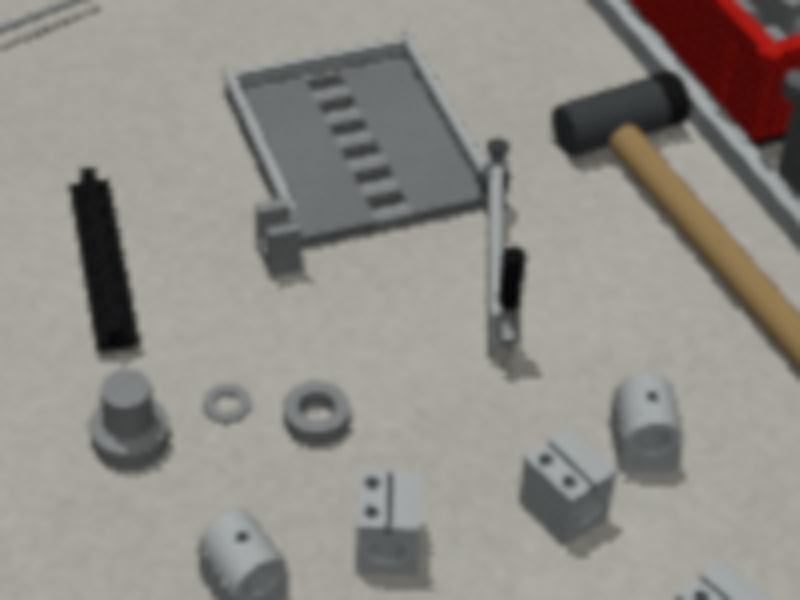

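```bash
python3 - <<'E'
from lib import *
d=arm.get_image("top");im=d["image"]
cv2.imwrite("pics/t.png",im[:,:,::-1])
hsv=cv2.cvtColor(im,cv2.COLOR_RGB2HSV)
print(im[205,330],im[258,345],im[215,386],im[200,352],im[185,260],im[258,265],im[197,250])
# neutral bright: low sat vs bench's warm tint
lab=cv2.cvtColor(im,cv2.COLOR_RGB2LAB).astype(int)
print("lab bench",lab[205:215,320:335].reshape(-1,3).mean(0),lab[205:215,320:335].reshape(-1,3).std(0),"alu",lab[258,345],lab[215,386],"carr",lab[185,260])
b=lab[205:215,320:335].reshape(-1,3).mean(0)
k=4
L=cv2.resize(lab.astype(np.float32),None,fx=k,fy=k,interpolation=cv2.INTER_CUBIC)
m=(((L[:,:,2]-b[2]<-2.5))).astype(np.uint8)
vis=cv2.resize(im,None,fx=k,fy=k,interpolation=cv2.INTER_CUBIC).copy()
cs,_=cv2.findContours(m,cv2.RETR_EXTERNAL,cv2.CHAIN_APPROX_NONE)
for c in cs:
    a=cv2.contourArea(c)/k/k
    r=cv2.minAreaRect(c);u,v=(np.array(r[0])+.5)/k-.5
    if 60<a<3000 and 215<u<415 and 160<v<310:
        print(round(a),np.round([u,v],1),np.round(np.array(r[1])/k,1),round(r[2],1));cv2.drawContours(vis,[c],-1,(255,0,0),1)
cv2.imwrite("pics/c1.png",vis[640:1240,860:1660,::-1])
E
```

```text
[134 133 127] [114 117 117] [120 123 124] [122 124 124] [90 93 95] [40 40 39] [101 104 106]
lab bench [141.44       127.60666667 131.33333333] [0.86007752 0.48848974 0.47140452] alu [125 127 128] [131 127 127] carr [100 127 127]
208 [390.  298.4] [16.6 14.2] 71.6
136 [381.4 265.7] [11.  14.5] 80.5
141 [306.5 264.5] [13.6 13.5] 26.6
130 [344.8 257.1] [10.8 14.4] 80.5
260 [263.6 255.1] [45.3  7.3] 11.0
135 [387.5 242.1] [14.8 11. ] 14.9
106 [315.3 231.5] [11.8 11.7] 37.9
123 [346.1 231.1] [13.  11.4] 26.6
136 [385.9 215.3] [10.7 14.8] 84.6
129 [350.5 199.6] [10.7 14. ] 74.1
139 [384.  190.3] [11.1 15. ] 71.6
133 [343.5 179.9] [13.4 11.4] 22.5
2376 [269.2 197.3] [93.9 52.2] 13.8
```

View pics/c1.png

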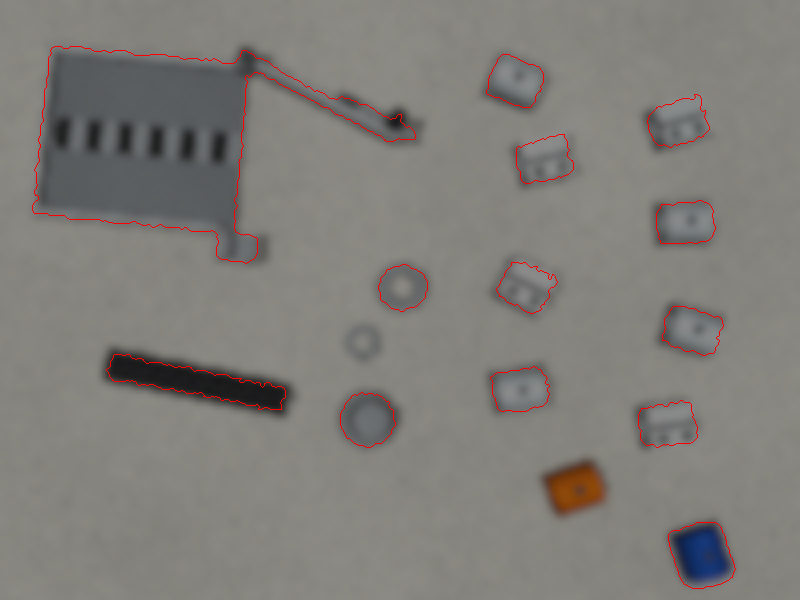

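```bash
cat >> lib.py <<'E'
K=4
def up(ch): return cv2.resize(ch.astype(np.float32),None,fx=K,fy=K,interpolation=cv2.INTER_CUBIC)
def full(uv): return (np.asarray(uv)+.5)/K-.5
def lab(d): return cv2.cvtColor(d["image"],cv2.COLOR_RGB2LAB)
def contours(m,amin,amax,box):
    cs,_=cv2.findContours(m.astype(np.uint8),cv2.RETR_EXTERNAL,cv2.CHAIN_APPROX_NONE);o=[]
    for c in cs:
        a=cv2.contourArea(c)/K/K;M=cv2.moments(c)
        if amin<a<amax:
            u,v=full([M["m10"]/M["m00"],M["m01"]/M["m00"]])
            if box[0]<u<box[2] and box[1]<v<box[3]:o.append((c,np.array([u,v]),a))
    return o
def blocks(d,box=(335,165,400,275)):
    "top view: centre (x,y) at mid height 20 and bore-axis angle estimates (deg)"
    L=lab(d);b=float(np.median(L[205:215,320:335,2]));out=[]
    for c,_,a in contours(up(L[:,:,2])-b<-2.5,95,190,box):
        h=cv2.convexHull(c);M=cv2.moments(h);p=full([M["m10"]/M["m00"],M["m01"]/M["m00"]])
        pts=ray(d,full(c[:,0,:]),20)[:,:2];ctr=ray(d,p,20)[0,:2]
        r=cv2.minAreaRect(pts.astype(np.float32));(w,hh),an=r[1],r[2]
        if w<hh:an+=90
        a0=np.deg2rad(an);e=np.array([np.cos(a0),np.sin(a0)]);n=np.array([-e[1],e[0]])
        q=pts-r[0];s=q@e;t=q@n;An=[]
        for k,(A,B,la,lb) in enumerate([(s,t,max(w,hh),min(w,hh)),(t,s,min(w,hh),max(w,hh))]):
            for sg in(1,-1):
                sel=(sg*A>la/2-5)&(abs(B)<lb*.3)
                f=cv2.fitLine(pts[sel].astype(np.float32),cv2.DIST_HUBER,0,.01,.01).ravel()
                g=np.rad2deg(np.arctan2(f[1],f[0]))+(90 if k==0 else 0);An.append((g-an+90)%180-90+an)
        out.append((p,ctr,np.array(r[0]),an,An))
    return out
E
python3 - <<'E'
from lib import *
d=arm.get_image("top");g=up(cv2.cvtColor(d["image"],cv2.COLOR_RGB2GRAY))
for p,c,rc,an,An in blocks(d):print(np.round(p,1),"ctr",np.round(c,1),np.round(rc,1),round(an,1),np.round(An,1))
S=contours(g<75,10,60,(220,185,280,202))
W=[]
for c,p,a in sorted(S,key=lambda t:t[1][0]):
    w=ray(d,p,10)[0];W.append(w);print("slot",np.round(p,2),round(a,1),np.round(w,1))
W=np.array(W)[:,:2];t=np.arange(len(W))[:,None]
print("slot fit",np.linalg.lstsq(np.c_[t,t*0+1],W,rcond=None)[0],W.mean(0))
for c,p,a in contours(g<70,150,500,(230,240,300,270)):
    print("div",p,a);pts=ray(d,full(c[:,0]),13)[:,:2].astype(np.float32);print(cv2.minAreaRect(pts),ray(d,p,13))
s=arm.get_image("side");gs=up(cv2.cvtColor(s["image"],cv2.COLOR_RGB2GRAY));print(s["image"][205,300],s["image"][190,270])
for c,p,a in sorted(contours(gs<68,10,80,(280,185,315,225)),key=lambda t:t[1][1]):print("sslot",np.round(p,2),round(a,1),np.round(ray(s,p,10)[0],1))
for c,p,a in contours(gs<50,150,600,(220,200,250,265)):print("sdiv",p,a,ray(s,p,13))
E
```

```text
[381.5 265.6] ctr [ 399.9 -283.7] [ 400.  -283.4] 97.2 [ 94.   99.1  97.5 102.3]
[344.5 257. ] ctr [ 423.3 -172.4] [ 423.1 -172.4] 102.5 [103.8  99.  100.8 103.1]
[387.7 242.2] ctr [ 470.6 -302.4] [ 470.5 -302.5] 73.7 [74.5 69.9 74.5 74.4]
[346.2 231.2] ctr [ 500.8 -176.6] [ 501.9 -176.3] 63.0 [55.2 66.1 64.4 68.8]
[385.9 215.2] ctr [ 552.1 -297.1] [ 551.9 -296.9] 96.4 [95.1 98.4 91.4 96.5]
[350.6 199.5] ctr [ 597.5 -189.2] [ 597.5 -188.5] 104.0 [103.3 102.8  99.6 109. ]
[384. 190.] ctr [ 629.1 -291.1] [ 628.3 -290.7] 110.9 [112.7 108.9 107.  110. ]
[343.4 179.8] ctr [ 657.4 -166.8] [ 657.4 -167.1] 71.1 [70.6 70.8 70.8 67.6]
slot [229.79 192.46] 33.1 [611.1 179.2  10. ]
slot [237.97 193.48] 26.4 [608.6 154.1  10. ]
slot [245.82 194.14] 24.8 [607.2 130.1  10. ]
slot [253.65 195.03] 25.0 [605.  106.2  10. ]
slot [261.45 195.85] 26.7 [603.1  82.3  10. ]
slot [269.26 196.41] 27.1 [602.   58.4  10. ]
slot fit [[ -1.83634744 -24.10068532]
 [610.77063791 178.6139989 ]] [606.1797693 118.3622856]
div [263.83185412 255.04667889] 319.53125
((423.5081481933594, 69.88790893554688), (138.77931213378906, 22.758251190185547), 80.06553649902344) [[423.36632364  70.07911301  13.        ]]
[112 115 115] [91 95 95]
sdiv [235.49038727 236.03043916] 377.375 [[423.30575084  61.75854303  13.        ]]
```

```bash
cat >> lib.py <<'E'
def psi():
    x=R.from_quat(arm.read_state()["ee_rot"]).apply([1,0,0]);return np.rad2deg(np.arctan2(x[1],x[0]))
def go(x,y,z,ps,start=None,step=40):
    "print uniform tool-frame rows leading from start (x,y,z,psi; default measured) to the target"
    p0,a0=(arm.read_state()["position"],psi()) if start is None else (np.array(start[:3],float),start[3])
    D=np.array([x,y,z])-p0;da=(ps-a0+180)%360-180
    n=max(1,int(np.ceil(max(abs(da)/8.4,np.linalg.norm(D)/step))))
    th=np.deg2rad(da/n);S=sum(np.exp(1j*k*th) for k in range(n))
    s=(D[0]+1j*D[1])/S*np.exp(-1j*np.deg2rad(a0))
    print(n,"x [%.4f,%.4f,%.4f, 0,0,%.2f]"%(s.real/1e3,-s.imag/1e3,-D[2]/n/1e3,-da/n),"from",np.round(p0,1),round(a0,1))
    return (x,y,z,ps)
E
python3 - <<'E'
from lib import *
s=go(423.4,70,120,-99.9);go(423.4,70,39,-99.9,s)
E
```

```text
15 x [0.0393,0.0075,0.0091, 0,0,5.29] from [219.4 585.1 256. ] -20.6
3 x [-0.0000,-0.0000,0.0270, 0,0,-0.00] from [423.4  70.  120. ] -99.9
```

```bash
python3 -m pendant '[[0.0393,0.0075,0,0,0,5.29,0.04],[0.0393,0.0075,0,0,0,5.29,0.04],[0.0393,0.0075,0,0,0,5.29,0.04],[0.0393,0.0075,0,0,0,5.29,0.04],[0.0393,0.0075,0,0,0,5.29,0.04],[0.0393,0.0075,0,0,0,5.29,0.04],[0.0393,0.0075,0,0,0,5.29,0.04],[0.0393,0.0075,0,0,0,5.29,0.04]]'
python3 -m pendant '[[0.0393,0.0075,0,0,0,5.29,0.04],[0.0393,0.0075,0,0,0,5.29,0.04],[0.0393,0.0075,0,0,0,5.29,0.04],[0.0393,0.0075,0,0,0,5.29,0.04],[0.0393,0.0075,0,0,0,5.29,0.04],[0.0393,0.0075,0,0,0,5.29,0.04],[0.0393,0.0075,0,0,0,5.29,0.04],[0,0,0.04,0,0,0,0.04],[0,0,0.04,0,0,0,0.04],[0,0,0.04,0,0,0,0.04],[0,0,0,0,0,0,0.04],[0,0,0,0,0,0,0.04]]'
python3 -c "
from lib import *
go(423.4,70,90,-99.9);go(423.4,70,39,-99.9,(423.4,70,90,-99.9))"
```

```text
clock: 1.15
position: [421.9, 344.5, 256.3]
ee_rot: [0.852, -0.523, 0.0, -0.0]
contact_force: [1.5, -0.7, 0.9]
gripper_width: 39.8
grasp_force: 0.0
clock: 2.35
position: [423.8, 70.7, 136.9]
ee_rot: [-0.644, 0.765, -0.0, -0.0]
contact_force: [0.0, -0.3, 1.3]
gripper_width: 40.2
grasp_force: 0.0
2 x [0.0004,0.0001,0.0235, 0,0,0.02] from [423.8  70.7 136.9] -99.9
2 x [-0.0000,-0.0000,0.0255, 0,0,-0.00] from [423.4  70.   90. ] -99.9
```

```bash
python3 -m pendant '[[0.0007,0.0003,0.0245,0,0,0,0.04],[0,0,0.0245,0,0,0,0.04],[0,0,0.0245,0,0,0,0.04],[0,0,0.0145,0,0,0,0.04],[0,0,0.01,0,0,0,0.04],[0,0,0,0,0,0,0.04]]'
python3 -m pendant '[[0,0,0,0,0,0,0.004],[0,0,0,0,0,0,0.004],[0,0,0,0,0,0,0.004],[0,0,0,0,0,0,0.004],[0,0,0,0,0,0,0.004],[0,0,0,0,0,0,0.004]]'
python3 - <<'E'
from lib import *
print(arm.read_state()["position"],psi())
d=arm.get_image("top");g=up(cv2.cvtColor(d["image"],cv2.COLOR_RGB2GRAY))
crop(d,215,170,315,285,5,"grip1")
s=arm.get_image("side");crop(s,190,150,330,260,4,"grip1s")
im=np.vstack([cv2.resize(cv2.imread("pics/grip1.png")[150:],(500,425)),cv2.imread("pics/grip1s.png")[:, :500][:170]]) if 0 else None
E
```

```text
clock: 2.95
position: [423.8, 70.5, 38.8]
ee_rot: [-0.644, 0.765, -0.0, 0.001]
contact_force: [0.1, -0.1, -0.3]
gripper_width: 40.0
grasp_force: 0.0
clock: 3.55
position: [423.9, 70.5, 39.5]
ee_rot: [-0.644, 0.765, -0.0, 0.001]
contact_force: [-0.2, 0.5, 6.5]
gripper_width: 7.9
grasp_force: 62.1
[423.9056813   70.48600974  39.5285026 ] -99.87161410962646
```

View pics/grip1.png

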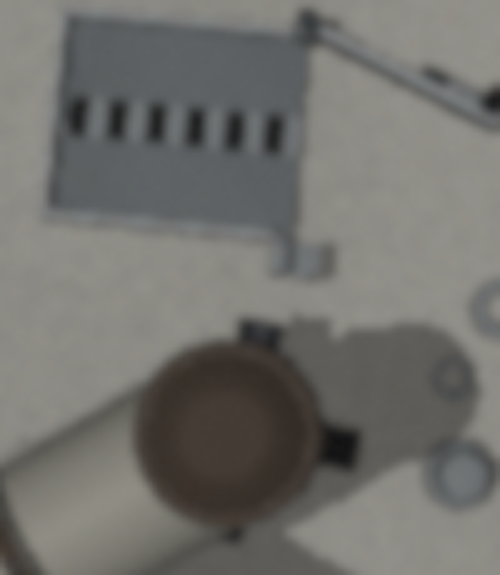

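```bash
python3 -m pendant '[[0,0,-0.02,0,0,0,0.004],[0,0,-0.03,0,0,0,0.004],[0,0,-0.03,0,0,0,0.004],[0,0,0,0,0,0,0.004]]'
python3 -c "
from lib import *
go(606.4,118.7,120,-94.4)"
```

```text
clock: 4.05
position: [425.2, 71.1, 122.1]
ee_rot: [-0.644, 0.765, -0.001, 0.005]
contact_force: [-0.5, -0.3, -0.8]
gripper_width: 7.6
grasp_force: 61.2
5 x [-0.0143,-0.0347,0.0004, 0,0,-1.09] from [425.2  71.1 122.1] -99.9
```

```bash
python3 -m pendant '[[-0.0143,-0.0347,0,0,0,-1.09,0.004],[-0.0143,-0.0347,0,0,0,-1.09,0.004],[-0.0143,-0.0347,0,0,0,-1.09,0.004],[-0.0143,-0.0347,0,0,0,-1.09,0.004],[-0.0143,-0.0347,0,0,0,-1.09,0.004],[0,0,0.03,0,0,0,0.004],[0,0,0.025,0,0,0,0.004],[0,0,0,0,0,0,0.004],[0,0,0,0,0,0,0.004]]'
python3 - <<'E'
from lib import *
print(R.from_quat(arm.read_state()["ee_rot"]).apply([0,0,1]))
go(606.4,118.7,58,-94.4)
d=arm.get_image("top");crop(d,205,160,325,240,3,"h1")
s=arm.get_image("side");crop(s,245,140,375,240,4,"h1s")
a=cv2.imread("pics/h1.png");b=cv2.imread("pics/h1s.png");o=np.zeros((400,520+360,3),np.uint8)
o[:240,:360]=a;o[:,360:]=b;cv2.imwrite("pics/h1c.png",cv2.resize(o,(800,364)))
E
```

```text
clock: 4.95
position: [604.1, 117.2, 62.9]
ee_rot: [-0.679, 0.734, 0.0, -0.001]
contact_force: [0.3, -0.5, 0.2]
gripper_width: 7.7
grasp_force: 61.2
[-0.00135987 -0.00102294 -0.99999855]
1 x [-0.0017,-0.0022,0.0049, 0,0,-0.04] from [604.1 117.2  62.9] -94.4
```

View pics/h1c.png

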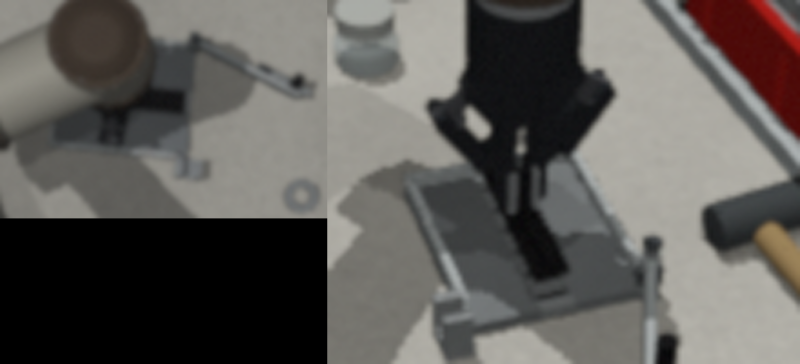

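```bash
python3 -m pendant '[[-0.0017,-0.0022,0.006,0,0,0,0.004],[0,0,0.004,0,0,0,0.004],[0,0,0,0,0,0,0.004],[0,0,0,0,0,0,0.004]]'
python3 -m pendant '[[0,0,0.003,0,0,0,0.004],[0,0,0.002,0,0,0,0.004],[0,0,0,0,0,0,0.004]]'
python3 -m pendant '[[0,0,0.0015,0,0,0,0.004],[0,0,0,0,0,0,0.004]]'
```

```text
clock: 5.45
position: [606.6, 119.0, 53.4]
ee_rot: [-0.679, 0.734, -0.0, -0.0]
contact_force: [0.5, -1.0, -0.7]
gripper_width: 8.0
grasp_force: 61.2
clock: 5.75
position: [606.4, 118.9, 47.9]
ee_rot: [-0.679, 0.734, 0.0, -0.0]
contact_force: [1.2, -0.0, -0.3]
gripper_width: 7.9
grasp_force: 61.2
clock: 5.95
position: [606.5, 118.9, 46.6]
ee_rot: [-0.679, 0.734, 0.0, -0.0]
contact_force: [0.5, 0.9, -0.2]
gripper_width: 7.7
grasp_force: 61.2
```

Already below 49.5 with no force: the teeth are entering. Lower to seating.

```bash
python3 -m pendant '[[0,0,0.002,0,0,0,0.004],[0,0,0.002,0,0,0,0.004],[0,0,0,0,0,0,0.004]]'
python3 -m pendant '[[0,0,0.001,0,0,0,0.004],[0,0,0,0,0,0,0.004]]'
python3 -m pendant '[[0,0,0.0005,0,0,0,0.004],[0,0,0,0,0,0,0.004]]'
```

```text
clock: 6.25
position: [606.4, 118.9, 42.4]
ee_rot: [-0.679, 0.734, 0.0, -0.0]
contact_force: [-0.4, -0.8, -0.5]
gripper_width: 8.0
grasp_force: 61.2
clock: 6.45
position: [606.7, 119.0, 41.8]
ee_rot: [-0.679, 0.734, -0.0, 0.0]
contact_force: [-0.2, -0.4, -0.4]
gripper_width: 8.0
grasp_force: 61.2
clock: 6.65
position: [606.8, 119.0, 41.7]
ee_rot: [-0.679, 0.734, -0.0, 0.0]
contact_force: [-1.3, -0.1, 2.0]
gripper_width: 7.9
grasp_force: 61.4
```

```bash
python3 -m pendant '[[0,0,0.001,0,0,0,0.004],[0,0,0,0,0,0,0.004],[0,0,-0.001,0,0,0,0.03],[0,0,0,0,0,0,0.03],[0,0,0,0,0,0,0.03],[0,0,-0.02,0,0,0,0.03],[0,0,-0.04,0,0,0,0.06],[0,0,-0.04,0,0,0,0.06],[0,0,0,0,0,0,0.06]]'
python3 - <<'E'
from lib import *
go(657.4,-167,140,70.8-270)
E
```

```text
clock: 7.55
position: [610.3, 120.1, 147.7]
ee_rot: [-0.68, 0.734, -0.003, 0.006]
contact_force: [1.3, -0.7, 0.9]
gripper_width: 59.4
grasp_force: 0.0
13 x [0.0121,-0.0228,0.0006, 0,0,8.06] from [610.3 120.1 147.7] -94.4
```

```bash
python3 -m pendant '[[0.0121,-0.0228,0,0,0,8.06,0.06],[0.0121,-0.0228,0,0,0,8.06,0.06],[0.0121,-0.0228,0,0,0,8.06,0.06],[0.0121,-0.0228,0,0,0,8.06,0.06],[0.0121,-0.0228,0,0,0,8.06,0.06],[0.0121,-0.0228,0,0,0,8.06,0.06],[0.0121,-0.0228,0,0,0,8.06,0.06]]'
python3 -m pendant '[[0.0121,-0.0228,0,0,0,8.06,0.06],[0.0121,-0.0228,0,0,0,8.06,0.06],[0.0121,-0.0228,0,0,0,8.06,0.06],[0.0121,-0.0228,0,0,0,8.06,0.06],[0.0121,-0.0228,0,0,0,8.06,0.06],[0.0121,-0.0228,0,0,0,8.06,0.06],[0,0,0,0,0,0,0.06],[0,0,0,0,0,0,0.06]]'
python3 - <<'E'
from lib import *
d=arm.get_image("top");crop(d,215,160,415,310,4,"t2")
for p,c,rc,an,An in blocks(d):print(np.round(p,1),"ctr",np.round(c,1),round(an,1),np.round(An,1))
g=up(cv2.cvtColor(d["image"],cv2.COLOR_RGB2GRAY))
for c,p,a in contours(g<65,100,500,(220,180,290,205)):
    pts=ray(d,full(c[:,0]),18)[:,:2].astype(np.float32);print("div",cv2.minAreaRect(pts),a)
go(657.4,-167,140,70.8-270)
E
```

```text
clock: 8.25
position: [702.6, -26.8, 140.1]
ee_rot: [-0.249, 0.969, 0.0, -0.0]
contact_force: [0.0, -0.2, 0.6]
gripper_width: 60.1
grasp_force: 0.0
clock: 9.05
position: [653.1, -168.6, 140.9]
ee_rot: [0.167, 0.986, 0.0, -0.0]
contact_force: [-0.1, 1.1, -0.2]
gripper_width: 60.2
grasp_force: 0.0
[387.5 242.1] ctr [ 471.  -301.9] 72.2 [76.3 80.2 73.6 74.3]
[345.8 231.1] ctr [ 501.  -175.4] 59.8 [52.3 66.2 62.6 60.7]
[385.9 215.3] ctr [ 552. -297.] 90.1 [90.1 94.4 91.4 91.9]
[344.8 178.1] ctr [ 662.9 -170.8] 90.6 [ 86.  137.9  83.3  88.5]
div ((604.7467651367188, 118.43256378173828), (138.25404357910156, 25.963285446166992), 85.51742553710938) 354.28125
1 x [-0.0033,0.0023,0.0010, 0,0,0.02] from [ 653.5 -168.1  141. ] 160.8
```

View pics/t2.png

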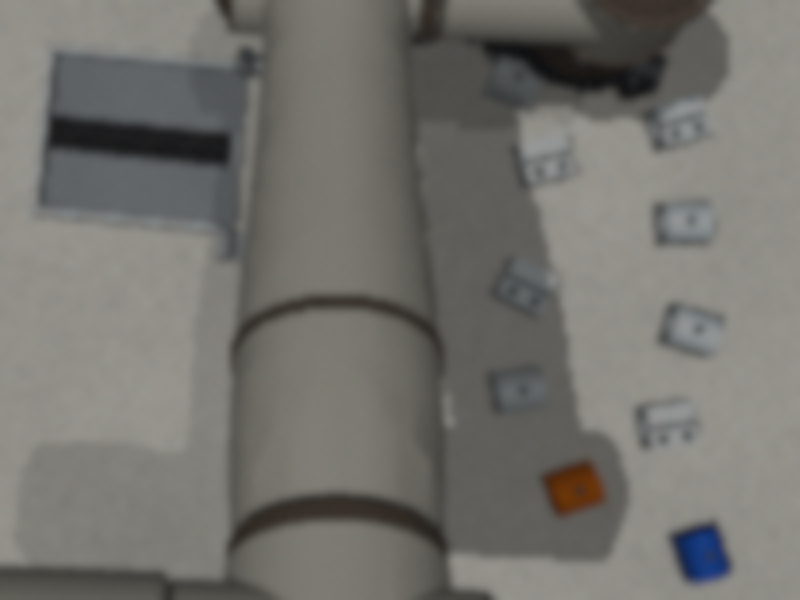

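```bash
python3 -m pendant '[[-0.004,0.003,0.02,0,0,0,0.06],[0,0,0.03,0,0,0,0.06],[0,0,0.03,0,0,0,0.06],[0,0,0.017,0,0,0,0.06],[0,0,0,0,0,0,0.06],[0,0,0,0,0,0,0.06]]'
python3 -m pendant '[[0,0,0,0,0,0,0.03],[0,0,0,0,0,0,0.03],[0,0,0,0,0,0,0.03],[0,0,0,0,0,0,0.03]]'
python3 -m pendant '[[0,0,-0.01,0,0,0,0.03],[0,0,-0.03,0,0,0,0.03],[0,0,-0.03,0,0,0,0.03],[0,0,-0.03,0,0,0,0.03],[0,0,0,0,0,0,0.03]]'
python3 - <<'E'
from lib import *
C=np.array([607.3,119]);a=np.deg2rad(-4.45);X=np.array([np.cos(a),np.sin(a)]);Y=np.array([-np.sin(a),np.cos(a)])
for l in(36.5,-36.5):
  for k in range(4):print(l,k,np.round(C+l*X+(56-32*k)*Y,1))
p=C+36.5*X+(56-6)*Y
go(*p,140,-94.45)
E
```

```text
clock: 9.7
position: [658.9, -166.0, 44.4]
ee_rot: [0.166, 0.986, -0.0, 0.0]
contact_force: [-0.3, -0.5, 0.3]
gripper_width: 60.2
grasp_force: 0.0
clock: 10.1
position: [659.4, -166.6, 46.3]
ee_rot: [0.167, 0.986, 0.0, 0.002]
contact_force: [0.6, 1.1, 6.3]
gripper_width: 34.5
grasp_force: 62.5
clock: 10.6
position: [660.4, -167.3, 149.9]
ee_rot: [0.167, 0.986, 0.0, 0.005]
contact_force: [0.4, -0.7, 0.5]
gripper_width: 34.7
grasp_force: 61.8
36.5 0 [648. 172.]
36.5 1 [645.6 140.1]
36.5 2 [643.1 108.2]
36.5 3 [640.6  76.3]
-36.5 0 [575.3 177.7]
-36.5 1 [572.8 145.8]
-36.5 2 [570.3 113.9]
-36.5 3 [567.8  82. ]
13 x [-0.0134,0.0264,0.0008, 0,0,-8.06] from [ 660.4 -167.3  149.9] 160.8
```

```bash
python3 -m pendant '[[-0.0134,0.0264,0,0,0,-8.06,0.03],[-0.0134,0.0264,0,0,0,-8.06,0.03],[-0.0134,0.0264,0,0,0,-8.06,0.03],[-0.0134,0.0264,0,0,0,-8.06,0.03],[-0.0134,0.0264,0,0,0,-8.06,0.03],[-0.0134,0.0264,0,0,0,-8.06,0.03],[-0.0134,0.0264,0,0,0,-8.06,0.03]]'
python3 -m pendant '[[-0.0134,0.0264,0,0,0,-8.06,0.03],[-0.0134,0.0264,0,0,0,-8.06,0.03],[-0.0134,0.0264,0,0,0,-8.06,0.03],[-0.0134,0.0264,0,0,0,-8.06,0.03],[-0.0134,0.0264,0,0,0,-8.06,0.03],[-0.0134,0.0264,0,0,0,-8.06,0.03],[0,0,0.03,0,0,0,0.03],[0,0,0.03,0,0,0,0.03],[0,0,0,0,0,0,0.03],[0,0,0,0,0,0,0.03]]'
python3 - <<'E'
from lib import *
go(647.5,166,60,-94.45)
d=arm.get_image("top");
for p,c,rc,an,An in blocks(d):print(np.round(p,1),"ctr",np.round(c,1),round(an,1),np.round(An,1))
E
```

```text
clock: 11.3
position: [732.1, 18.9, 142.6]
ee_rot: [-0.321, 0.947, 0.0, -0.001]
contact_force: [0.1, -0.1, -0.6]
gripper_width: 34.6
grasp_force: 61.9
clock: 12.3
position: [645.0, 166.3, 83.7]
ee_rot: [-0.679, 0.734, 0.0, -0.001]
contact_force: [1.0, -0.2, -0.1]
gripper_width: 35.1
grasp_force: 61.8
1 x [0.0001,-0.0026,0.0237, 0,0,0.00] from [645.  166.3  83.7] -94.4
[381.4 265.7] ctr [ 399.7 -283.6] 97.6 [ 98.5 104.3 100.2  97.7]
[344.4 257. ] ctr [ 423.2 -172.1] 100.7 [101.7  95.  100.2 100.7]
[387.5 242.1] ctr [ 470.9 -301.9] 72.9 [74.6 73.4 77.2 72.8]
[346.2 231.1] ctr [ 501.  -176.7] 66.1 [60.3 63.6 62.4 65.1]
[385.9 215.2] ctr [ 552.1 -297.1] 90.1 [90.1 91.5 91.4 95.7]
[350.7 199.3] ctr [ 598.  -189.5] 103.1 [101.7 105.5 103.8 104.5]
[384.3 190.1] ctr [ 629.1 -292. ] 109.9 [109.1 108.6 106.5 110. ]
```

```bash
python3 -m pendant '[[0,-0.0026,0.02,0,0,0,0.03],[0,0,0.005,0,0,0,0.03],[0,0,0.001,0,0,0,0.03],[0,0,0,0,0,0,0.03]]'
python3 -m pendant '[[0,0,0.001,0,0,0,0.03],[0,0,0,0,0,0,0.03]]'
python3 -m pendant '[[-0.002,0,0,0,0,0,0.03],[-0.002,0,0,0,0,0,0.03],[0,0,0,0,0,0,0.03]]'
```

```text
clock: 12.75
position: [648.4, 166.6, 59.3]
ee_rot: [-0.679, 0.734, -0.0, 0.001]
contact_force: [-0.1, 0.1, -0.5]
gripper_width: 35.0
grasp_force: 61.8
clock: 12.95
position: [648.1, 166.7, 58.0]
ee_rot: [-0.679, 0.734, -0.0, 0.001]
contact_force: [0.2, 0.2, -0.7]
gripper_width: 35.0
grasp_force: 61.8
clock: 13.25
position: [648.2, 170.3, 57.6]
ee_rot: [-0.679, 0.734, -0.0, -0.0]
contact_force: [0.6, -2.0, -0.0]
gripper_width: 34.7
grasp_force: 61.8
```

```bash
python3 -m pendant '[[0,0,0.001,0,0,0,0.03],[0,0,0,0,0,0,0.03],[0,0,0,0,0,0,0.03]]'
python3 -m pendant '[[-0.001,0,0,0,0,0,0.03],[0,0,0,0,0,0,0.03],[0,0,0,0,0,0,0.03]]'
python3 -m pendant '[[-0.001,0,0,0,0,0,0.03],[0,0,0,0,0,0,0.03],[0,0,0,0,0,0,0.03]]'
```

```text
clock: 13.55
position: [648.1, 170.3, 56.4]
ee_rot: [-0.679, 0.734, -0.0, -0.0]
contact_force: [0.0, -2.2, 0.2]
gripper_width: 34.8
grasp_force: 62.1
clock: 13.85
position: [648.2, 170.5, 56.4]
ee_rot: [-0.679, 0.734, -0.0, -0.001]
contact_force: [0.1, -5.1, 0.9]
gripper_width: 34.7
grasp_force: 62.0
clock: 14.15
position: [648.2, 170.6, 56.5]
ee_rot: [-0.679, 0.734, -0.001, -0.001]
contact_force: [1.3, -7.7, 2.0]
gripper_width: 34.7
grasp_force: 62.0
```

```bash
python3 -m pendant '[[0,0,0.001,0,0,0,0.03],[0,0,0,0,0,0,0.03],[0,0,0,0,0,0,0.052],[0,0,0,0,0,0,0.052],[0,0,0,0,0,0,0.052]]'
python3 -m pendant '[[0,0,-0.03,0,0,0,0.052],[0,0,-0.03,0,0,0,0.052],[0,0,-0.03,0,0,0,0.06],[0,0,0,0,0,0,0.06]]'
python3 - <<'E'
from lib import *
go(553,-296.6,145,92.5-270)
E
```

```text
clock: 14.65
position: [648.3, 173.2, 55.2]
ee_rot: [-0.679, 0.734, 0.0, 0.0]
contact_force: [0.1, -0.5, -0.2]
gripper_width: 52.1
grasp_force: 0.0
clock: 15.05
position: [651.0, 174.2, 150.8]
ee_rot: [-0.68, 0.734, -0.002, 0.005]
contact_force: [-0.1, 0.2, 0.6]
gripper_width: 60.2
grasp_force: 0.0
13 x [0.0347,-0.0208,0.0004, 0,0,6.39] from [651.  174.2 150.8] -94.4
```

```bash
python3 -m pendant '[[0.0347,-0.0208,0,0,0,6.39,0.06],[0.0347,-0.0208,0,0,0,6.39,0.06],[0.0347,-0.0208,0,0,0,6.39,0.06],[0.0347,-0.0208,0,0,0,6.39,0.06],[0.0347,-0.0208,0,0,0,6.39,0.06],[0.0347,-0.0208,0,0,0,6.39,0.06],[0.0347,-0.0208,0,0,0,6.39,0.06]]'
python3 -m pendant '[[0.0347,-0.0208,0,0,0,6.39,0.06],[0.0347,-0.0208,0,0,0,6.39,0.06],[0.0347,-0.0208,0,0,0,6.39,0.06],[0.0347,-0.0208,0,0,0,6.39,0.06],[0.0347,-0.0208,0,0,0,6.39,0.06],[0.0347,-0.0208,0,0,0,6.39,0.06],[0,0,0.03,0,0,0,0.06],[0,0,0.02,0,0,0,0.06],[0,0,0,0,0,0,0.06],[0,0,0,0,0,0,0.06],[0,0,0,0,0,0,0.06]]'
python3 - <<'E'
from lib import *
go(553,-296.6,44,92.5-270)
d=arm.get_image("top")
for p,c,rc,an,An in blocks(d):print(np.round(p,1),"ctr",np.round(c,1),round(an,1),np.round(An,1))
crop(d,215,160,415,310,4,"t3")
E
```

```text
clock: 15.75
position: [683.4, -102.5, 144.1]
ee_rot: [-0.347, 0.938, 0.0, -0.0]
contact_force: [-0.4, 0.4, 0.4]
gripper_width: 59.8
grasp_force: 0.0
clock: 16.85
position: [550.5, -298.4, 96.4]
ee_rot: [-0.022, 1.0, -0.0, 0.001]
contact_force: [-0.1, -0.2, 1.2]
gripper_width: 60.2
grasp_force: 0.0
2 x [-0.0013,0.0009,0.0262, 0,0,0.01] from [ 550.5 -298.4   96.4] -177.5
[381.2 265.9] ctr [ 399.2 -282.9] 97.6 [ 89.3  99.5 106.4  98.6]
[387.2 242.1] ctr [ 470.7 -301.1] 75.4 [79.8 74.3 76.4 75.2]
[386.2 216.5] ctr [ 548.2 -297.9] 77.3 [78.8 14.5 91.  72.9]
```

View pics/t3.png

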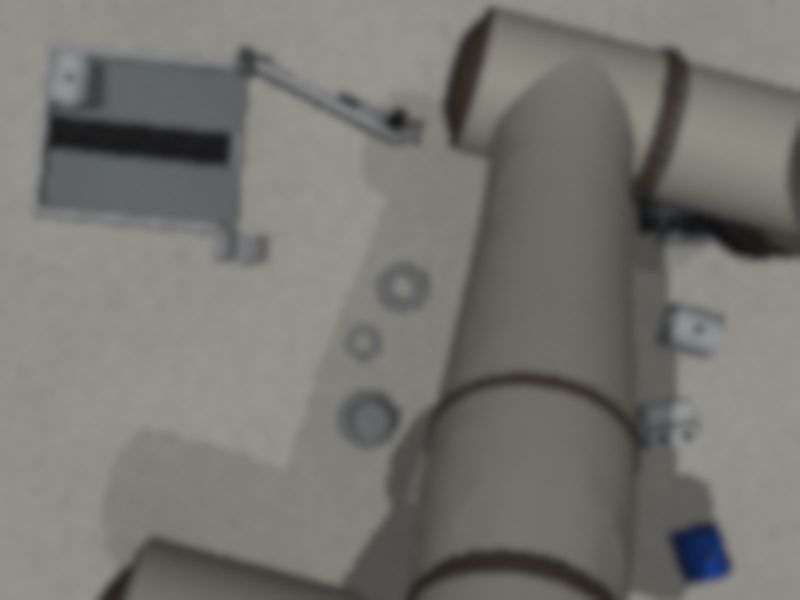

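```bash
python3 -m pendant '[[-0.0026,0.0018,0.02,0,0,0,0.06],[0,0,0.022,0,0,0,0.06],[0,0,0.01,0,0,0,0.06],[0,0,0,0,0,0,0.06],[0,0,0,0,0,0,0.06]]'
python3 -m pendant '[[0,0,0,0,0,0,0.03],[0,0,0,0,0,0,0.03],[0,0,0,0,0,0,0.03],[0,0,0,0,0,0,0.03]]'
python3 -m pendant '[[0,0,-0.01,0,0,0,0.03],[0,0,-0.03,0,0,0,0.03],[0,0,-0.03,0,0,0,0.03],[0,0,-0.02,0,0,0,0.03],[0,0,0,0,0,0,0.03],[0,0,0,0,0,0,0.03]]'
python3 - <<'E'
from lib import *
go(645,134,130,-94.45)
E
```

```text
clock: 17.4
position: [552.6, -296.8, 44.2]
ee_rot: [-0.022, 1.0, -0.0, 0.001]
contact_force: [0.2, -0.1, 1.0]
gripper_width: 59.9
grasp_force: 0.0
clock: 17.8
position: [552.9, -296.9, 44.9]
ee_rot: [-0.022, 1.0, -0.001, 0.001]
contact_force: [0.7, 0.1, 5.6]
gripper_width: 34.8
grasp_force: 60.3
clock: 18.4
position: [551.3, -296.3, 133.1]
ee_rot: [-0.021, 1.0, 0.0, -0.0]
contact_force: [-0.1, -0.2, -1.9]
gripper_width: 34.9
grasp_force: 59.7
12 x [-0.0319,0.0242,0.0003, 0,0,-6.93] from [ 551.3 -296.3  133.1] -177.6
```

```bash
python3 -m pendant '[[-0.0319,0.0242,0,0,0,-6.93,0.03],[-0.0319,0.0242,0,0,0,-6.93,0.03],[-0.0319,0.0242,0,0,0,-6.93,0.03],[-0.0319,0.0242,0,0,0,-6.93,0.03],[-0.0319,0.0242,0,0,0,-6.93,0.03],[-0.0319,0.0242,0,0,0,-6.93,0.03]]'
python3 -m pendant '[[-0.0319,0.0242,0,0,0,-6.93,0.03],[-0.0319,0.0242,0,0,0,-6.93,0.03],[-0.0319,0.0242,0,0,0,-6.93,0.03],[-0.0319,0.0242,0,0,0,-6.93,0.03],[-0.0319,0.0242,0,0,0,-6.93,0.03],[-0.0319,0.0242,0,0,0,-6.93,0.03],[0,0,0,0,0,0,0.03],[0,0,0,0,0,0,0.03],[0,0,0,0,0,0,0.03]]'
python3 - <<'E'
from lib import *
go(645.5,134,58,-94.45)
d=arm.get_image("top");
for p,c,rc,an,An in blocks(d):print(np.round(p,1),"ctr",np.round(c,1),round(an,1),np.round(An,1))
E
```

```text
clock: 19.0
position: [679.6, -98.0, 130.5]
ee_rot: [-0.377, 0.926, 0.001, -0.002]
contact_force: [0.4, 0.6, -0.2]
gripper_width: 35.0
grasp_force: 59.5
clock: 19.9
position: [644.7, 132.2, 132.1]
ee_rot: [-0.679, 0.734, 0.0, -0.001]
contact_force: [0.1, 0.3, -1.0]
gripper_width: 35.3
grasp_force: 59.7
2 x [-0.0009,-0.0003,0.0370, 0,0,-0.00] from [644.7 132.2 132.1] -94.5
[381.6 265.7] ctr [ 399.7 -284.2] 97.5 [100.1  98.6  98.7  99.8]
[344.6 257. ] ctr [ 423.1 -172.6] 98.4 [ 97.1  97.5  98.  103. ]
[387.5 242.1] ctr [ 470.8 -301.9] 74.2 [74.3 71.8 74.2 74.4]
[346.2 231.1] ctr [ 500.9 -176.7] 65.0 [62.6 66.6 65.9 62.9]
[350.7 199.5] ctr [ 597.5 -189.5] 106.5 [103.4 102.1 103.8 108. ]
[384.3 190. ] ctr [ 629.3 -292. ] 106.3 [105.5 109.2 106.8 109.4]
```

```bash
python3 -m pendant '[[-0.0018,0,0.03,0,0,0,0.03],[0,0,0.03,0,0,0,0.03],[0,0,0.013,0,0,0,0.03],[0,0,0.003,0,0,0,0.03],[0,0,0,0,0,0,0.03],[0,0,0,0,0,0,0.03]]'
python3 -m pendant '[[0,0,0.001,0,0,0,0.03],[0,0,0,0,0,0,0.03]]'
python3 -m pendant '[[-0.002,0,0,0,0,0,0.03],[-0.002,0,0,0,0,0,0.03],[0,0,0,0,0,0,0.03]]'
python3 -m pendant '[[-0.002,0,0,0,0,0,0.03],[0,0,0,0,0,0,0.03],[0,0,0,0,0,0,0.03]]'
```

```text
clock: 20.55
position: [646.2, 135.0, 58.7]
ee_rot: [-0.68, 0.734, -0.001, 0.001]
contact_force: [-0.0, 0.6, -1.1]
gripper_width: 35.0
grasp_force: 59.8
clock: 20.75
position: [645.5, 135.1, 57.3]
ee_rot: [-0.68, 0.734, -0.0, 0.001]
contact_force: [-0.4, 0.5, -1.3]
gripper_width: 34.8
grasp_force: 59.8
clock: 21.05
position: [645.5, 137.6, 56.9]
ee_rot: [-0.68, 0.734, -0.001, -0.001]
contact_force: [0.9, -4.1, 1.3]
gripper_width: 35.1
grasp_force: 59.8
clock: 21.35
position: [645.5, 137.9, 57.1]
ee_rot: [-0.679, 0.734, -0.001, -0.002]
contact_force: [0.4, -9.5, 2.4]
gripper_width: 34.9
grasp_force: 59.9
```

```bash
python3 -m pendant '[[0.004,0,0,0,0,0,0.03],[0,0,0.002,0,0,0,0.03],[0,0,0,0,0,0,0.03],[0,0,0,0,0,0,0.03]]'
python3 -m pendant '[[-0.004,0,0.0005,0,0,0,0.03],[0,0,0,0,0,0,0.03],[0,0,0,0,0,0,0.03]]'
```

```text
clock: 21.75
position: [645.6, 137.0, 55.0]
ee_rot: [-0.68, 0.733, -0.0, 0.0]
contact_force: [-0.6, -3.0, 4.2]
gripper_width: 35.1
grasp_force: 60.2
clock: 22.05
position: [645.6, 137.8, 55.0]
ee_rot: [-0.679, 0.734, -0.001, -0.002]
contact_force: [-0.9, -12.2, 7.9]
gripper_width: 34.7
grasp_force: 60.6
```

```bash
python3 -m pendant '[[0.002,0,0,0,0,0,0.03],[0,0,0,0,0,0,0.052],[0,0,0,0,0,0,0.052],[0,0,0,0,0,0,0.052],[0,0,-0.03,0,0,0,0.052],[0,0,-0.03,0,0,0,0.052],[0,0,-0.03,0,0,0,0.06],[0,0,0,0,0,0,0.06],[0,0,0,0,0,0,0.06]]'
python3 - <<'E'
from lib import *
go(471.5,-301.6,100,73.8-270)
E
```

```text
clock: 22.95
position: [645.4, 139.6, 144.3]
ee_rot: [-0.68, 0.733, 0.0, 0.001]
contact_force: [-0.9, -0.4, 0.7]
gripper_width: 60.1
grasp_force: 0.0
13 x [0.0362,-0.0208,0.0034, 0,0,7.83] from [645.4 139.6 144.3] -94.3
```

```bash
python3 -m pendant '[[0.0362,-0.0208,0,0,0,7.83,0.06],[0.0362,-0.0208,0,0,0,7.83,0.06],[0.0362,-0.0208,0,0,0,7.83,0.06],[0.0362,-0.0208,0,0,0,7.83,0.06],[0.0362,-0.0208,0,0,0,7.83,0.06],[0.0362,-0.0208,0,0,0,7.83,0.06],[0.0362,-0.0208,0,0,0,7.83,0.06]]'
python3 -m pendant '[[0.0362,-0.0208,0,0,0,7.83,0.06],[0.0362,-0.0208,0,0,0,7.83,0.06],[0.0362,-0.0208,0,0,0,7.83,0.06],[0.0362,-0.0208,0,0,0,7.83,0.06],[0.0362,-0.0208,0,0,0,7.83,0.06],[0.0362,-0.0208,0,0,0,7.83,0.06],[0,0,0.03,0,0,0,0.06],[0,0,0.015,0,0,0,0.06],[0,0,0,0,0,0,0.06],[0,0,0,0,0,0,0.06],[0,0,0,0,0,0,0.06]]'
python3 - <<'E'
from lib import *
go(471.5,-301.6,44,73.8-270)
E
```

```text
clock: 23.65
position: [654.5, -143.8, 141.3]
ee_rot: [-0.263, 0.965, 0.001, -0.002]
contact_force: [0.1, -1.0, 0.1]
gripper_width: 59.9
grasp_force: 0.0
clock: 24.75
position: [472.5, -302.6, 99.2]
ee_rot: [0.14, 0.99, -0.0, 0.0]
contact_force: [1.0, -0.1, 0.5]
gripper_width: 60.3
grasp_force: 0.0
2 x [0.0006,0.0004,0.0276, 0,0,0.04] from [ 472.5 -302.6   99.2] 163.9
```

```bash
python3 -m pendant '[[0.0012,0.0008,0.02,0,0,0,0.06],[0,0,0.025,0,0,0,0.06],[0,0,0.01,0,0,0,0.06],[0,0,0,0,0,0,0.06],[0,0,0,0,0,0,0.06]]'
python3 -m pendant '[[0,0,0,0,0,0,0.03],[0,0,0,0,0,0,0.03],[0,0,0,0,0,0,0.03],[0,0,0,0,0,0,0.03]]'
python3 -m pendant '[[0,0,-0.01,0,0,0,0.03],[0,0,-0.03,0,0,0,0.03],[0,0,-0.03,0,0,0,0.03],[0,0,-0.02,0,0,0,0.03],[0,0,0,0,0,0,0.03],[0,0,0,0,0,0,0.03]]'
python3 - <<'E'
from lib import *
go(643,101,130,-94.4)
E
```

```text
clock: 25.25
position: [471.7, -301.8, 44.6]
ee_rot: [0.14, 0.99, -0.0, 0.001]
contact_force: [0.8, 0.2, 0.7]
gripper_width: 60.2
grasp_force: 0.0
clock: 25.65
position: [471.9, -301.9, 45.3]
ee_rot: [0.14, 0.99, -0.0, 0.001]
contact_force: [-0.9, 0.8, 5.9]
gripper_width: 34.3
grasp_force: 61.0
clock: 26.25
position: [470.3, -301.3, 133.8]
ee_rot: [0.141, 0.99, 0.0, -0.0]
contact_force: [-0.1, -0.1, -1.0]
gripper_width: 34.8
grasp_force: 60.3
13 x [-0.0312,0.0226,0.0003, 0,0,-7.83] from [ 470.3 -301.3  133.8] 163.8
```

```bash
python3 -m pendant '[[-0.0312,0.0226,0,0,0,-7.83,0.03],[-0.0312,0.0226,0,0,0,-7.83,0.03],[-0.0312,0.0226,0,0,0,-7.83,0.03],[-0.0312,0.0226,0,0,0,-7.83,0.03],[-0.0312,0.0226,0,0,0,-7.83,0.03],[-0.0312,0.0226,0,0,0,-7.83,0.03],[-0.0312,0.0226,0,0,0,-7.83,0.03]]'
python3 -m pendant '[[-0.0312,0.0226,0,0,0,-7.83,0.03],[-0.0312,0.0226,0,0,0,-7.83,0.03],[-0.0312,0.0226,0,0,0,-7.83,0.03],[-0.0312,0.0226,0,0,0,-7.83,0.03],[-0.0312,0.0226,0,0,0,-7.83,0.03],[-0.0312,0.0226,0,0,0,-7.83,0.03],[0,0,0.03,0,0,0,0.03],[0,0,0.02,0,0,0,0.03],[0,0,0,0,0,0,0.03],[0,0,0,0,0,0,0.03]]'
python3 - <<'E'
from lib import *
go(643,101,55,-94.4)
d=arm.get_image("top");
for p,c,rc,an,An in blocks(d):print(np.round(p,1),"ctr",np.round(c,1),round(an,1),np.round(An,1))
E
```

```text
clock: 26.95
position: [659.9, -122.4, 131.1]
ee_rot: [-0.333, 0.943, 0.001, -0.002]
contact_force: [0.7, -0.3, -0.2]
gripper_width: 34.9
grasp_force: 60.4
clock: 27.95
position: [643.3, 100.3, 82.5]
ee_rot: [-0.68, 0.734, 0.0, -0.001]
contact_force: [0.9, -1.2, 0.2]
gripper_width: 34.8
grasp_force: 60.3
1 x [-0.0007,0.0003,0.0275, 0,0,0.04] from [643.3 100.3  82.5] -94.4
[381.5 265.7] ctr [ 399.6 -283.9] 99.0 [ 97.5 102.1  99.2 100.5]
[344.6 257.1] ctr [ 422.9 -172.5] 98.4 [101.7  97.4  99.5  99.4]
[346.1 231.1] ctr [ 501.1 -176.3] 64.0 [64.1 63.9 65.8 66.2]
[350.7 199.4] ctr [ 597.8 -189.6] 106.3 [104.  102.1 103.7 107.3]
[384.2 190.1] ctr [ 629.  -291.6] 111.9 [112.1 111.5 108.6 112.2]
```

```bash
python3 -m pendant '[[0,0,0.02,0,0,0,0.03],[0,0,0.0065,0,0,0,0.03],[0,0,0.001,0,0,0,0.03],[0,0,0,0,0,0,0.03],[0,0,0,0,0,0,0.03]]'
python3 -m pendant '[[-0.002,0,0,0,0,0,0.03],[-0.002,0,0,0,0,0,0.03],[0,0,0,0,0,0,0.03]]'
python3 -m pendant '[[-0.002,0,0,0,0,0,0.03],[0,0,0,0,0,0,0.03],[0,0,0,0,0,0,0.03]]'
```

```text
clock: 28.5
position: [644.4, 100.7, 57.3]
ee_rot: [-0.68, 0.734, -0.0, 0.001]
contact_force: [0.9, 0.3, -0.1]
gripper_width: 34.7
grasp_force: 60.3
clock: 28.8
position: [644.3, 105.1, 56.7]
ee_rot: [-0.68, 0.733, -0.0, 0.0]
contact_force: [-0.1, -0.1, -0.5]
gripper_width: 34.8
grasp_force: 60.3
clock: 29.1
position: [643.9, 105.7, 56.5]
ee_rot: [-0.68, 0.734, -0.0, -0.001]
contact_force: [-1.3, -5.4, 1.5]
gripper_width: 34.7
grasp_force: 60.6
```

```bash
python3 -m pendant '[[0.003,0,0,0,0,0,0.03],[0,0,0.002,0,0,0,0.03],[0,0,0,0,0,0,0.03],[-0.004,0,0.0005,0,0,0,0.03],[0,0,0,0,0,0,0.03],[0,0,0,0,0,0,0.03]]'
python3 -m pendant '[[0.002,0,0,0,0,0,0.03],[0,0,0,0,0,0,0.052],[0,0,0,0,0,0,0.052],[0,0,0,0,0,0,0.052],[0,0,-0.03,0,0,0,0.052],[0,0,-0.03,0,0,0,0.052],[0,0,-0.03,0,0,0,0.06],[0,0,0,0,0,0,0.06],[0,0,0,0,0,0,0.06]]'
python3 - <<'E'
from lib import *
go(423.8,-172,100,99.2-270)
E
```

```text
clock: 29.7
position: [644.8, 105.8, 55.3]
ee_rot: [-0.68, 0.733, -0.001, -0.001]
contact_force: [-0.3, -7.5, 7.6]
gripper_width: 35.1
grasp_force: 61.3
clock: 30.6
position: [644.2, 106.1, 144.3]
ee_rot: [-0.68, 0.734, 0.0, 0.001]
contact_force: [-0.4, 0.6, -0.4]
gripper_width: 59.6
grasp_force: 0.0
10 x [0.0382,-0.0002,0.0044, 0,0,7.64] from [644.2 106.1 144.3] -94.4
```

```bash
python3 -m pendant '[[0.0382,0,0,0,0,7.64,0.06],[0.0382,0,0,0,0,7.64,0.06],[0.0382,0,0,0,0,7.64,0.06],[0.0382,0,0,0,0,7.64,0.06],[0.0382,0,0,0,0,7.64,0.06]]'
python3 -m pendant '[[0.0382,0,0,0,0,7.64,0.06],[0.0382,0,0,0,0,7.64,0.06],[0.0382,0,0,0,0,7.64,0.06],[0.0382,0,0,0,0,7.64,0.06],[0.0382,0,0,0,0,7.64,0.06],[0,0,0.03,0,0,0,0.06],[0,0,0.015,0,0,0,0.06],[0,0,0,0,0,0,0.06],[0,0,0,0,0,0,0.06],[0,0,0,0,0,0,0.06]]'
python3 - <<'E'
from lib import *
go(423.8,-172,44,99.2-270)
E
```

```text
clock: 31.1
position: [579.7, -72.4, 141.8]
ee_rot: [-0.399, 0.917, 0.001, -0.002]
contact_force: [-0.4, -0.3, 0.3]
gripper_width: 59.8
grasp_force: 0.0
clock: 32.1
position: [422.8, -170.8, 99.1]
ee_rot: [-0.081, 0.997, -0.0, 0.0]
contact_force: [1.0, -0.3, -0.2]
gripper_width: 60.1
grasp_force: 0.0
2 x [-0.0004,-0.0007,0.0276, 0,0,0.03] from [ 422.8 -170.8   99.1] -170.7
```

```bash
python3 -m pendant '[[-0.0008,-0.0014,0.02,0,0,0,0.06],[0,0,0.025,0,0,0,0.06],[0,0,0.01,0,0,0,0.06],[0,0,0,0,0,0,0.06],[0,0,0,0,0,0,0.06]]'
python3 -m pendant '[[0,0,0,0,0,0,0.03],[0,0,0,0,0,0,0.03],[0,0,0,0,0,0,0.03],[0,0,0,0,0,0,0.03]]'
python3 -m pendant '[[0,0,-0.01,0,0,0,0.03],[0,0,-0.03,0,0,0,0.03],[0,0,-0.03,0,0,0,0.03],[0,0,-0.02,0,0,0,0.03],[0,0,0,0,0,0,0.03],[0,0,0,0,0,0,0.03]]'
python3 - <<'E'
from lib import *
go(641,68,130,-94.4)
E
```

```text
clock: 32.6
position: [423.9, -172.1, 44.5]
ee_rot: [-0.081, 0.997, -0.0, 0.001]
contact_force: [-0.5, -0.5, 0.1]
gripper_width: 60.1
grasp_force: 0.0
clock: 33.0
position: [424.2, -172.2, 45.1]
ee_rot: [-0.081, 0.997, -0.0, 0.001]
contact_force: [-0.6, -0.2, 5.7]
gripper_width: 35.0
grasp_force: 60.5
clock: 33.6
position: [422.8, -172.0, 134.1]
ee_rot: [-0.08, 0.997, 0.0, 0.0]
contact_force: [0.7, 0.1, -2.1]
gripper_width: 34.7
grasp_force: 59.9
10 x [-0.0349,0.0025,0.0004, 0,0,-7.64] from [ 422.8 -172.   134.1] -170.8
```

```bash
python3 -m pendant '[[-0.0349,0.0025,0,0,0,-7.64,0.03],[-0.0349,0.0025,0,0,0,-7.64,0.03],[-0.0349,0.0025,0,0,0,-7.64,0.03],[-0.0349,0.0025,0,0,0,-7.64,0.03],[-0.0349,0.0025,0,0,0,-7.64,0.03]]'
python3 -m pendant '[[-0.0349,0.0025,0,0,0,-7.64,0.03],[-0.0349,0.0025,0,0,0,-7.64,0.03],[-0.0349,0.0025,0,0,0,-7.64,0.03],[-0.0349,0.0025,0,0,0,-7.64,0.03],[-0.0349,0.0025,0,0,0,-7.64,0.03],[0,0,0.03,0,0,0,0.03],[0,0,0.02,0,0,0,0.03],[0,0,0,0,0,0,0.03],[0,0,0,0,0,0,0.03]]'
python3 - <<'E'
from lib import *
go(641,68,55,-94.4)
d=arm.get_image("top");
for p,c,rc,an,An in blocks(d):print(np.round(p,1),"ctr",np.round(c,1),round(an,1),np.round(An,1))
E
```

```text
clock: 34.1
position: [574.2, -89.4, 131.6]
ee_rot: [-0.404, 0.915, 0.001, -0.002]
contact_force: [0.6, -0.5, -1.7]
gripper_width: 34.5
grasp_force: 59.8
clock: 35.0
position: [641.3, 67.8, 82.5]
ee_rot: [-0.68, 0.733, 0.0, -0.001]
contact_force: [0.9, 0.1, -0.4]
gripper_width: 35.0
grasp_force: 60.0
1 x [-0.0002,0.0003,0.0275, 0,0,0.04] from [641.3  67.8  82.5] -94.4
[381.6 265.7] ctr [ 399.9 -284.1] 100.1 [105.1 102.6  99.1  99.4]
[346.1 231.1] ctr [ 501.1 -176.3] 61.7 [64.8 63.6 66.5 61. ]
[350.6 199.5] ctr [ 597.3 -189.2] 105.7 [103.5 101.2 103.6 105.8]
[384.3 190.1] ctr [ 628.9 -292.1] 107.7 [107.7 107.2 106.4 111.8]
```

```bash
python3 -m pendant '[[0,0,0.02,0,0,0,0.03],[0,0,0.0065,0,0,0,0.03],[0,0,0.001,0,0,0,0.03],[0,0,0,0,0,0,0.03],[0,0,0,0,0,0,0.03]]'
python3 -m pendant '[[-0.002,0,0,0,0,0,0.03],[-0.002,0,0,0,0,0,0.03],[0,0,0,0,0,0,0.03]]'
python3 -m pendant '[[-0.002,0,0,0,0,0,0.03],[0,0,0,0,0,0,0.03],[0,0,0,0,0,0,0.03]]'
```

```text
clock: 35.55
position: [642.4, 68.2, 57.4]
ee_rot: [-0.68, 0.734, -0.0, 0.001]
contact_force: [0.5, -0.3, -0.8]
gripper_width: 35.0
grasp_force: 60.0
clock: 35.85
position: [642.2, 72.5, 56.6]
ee_rot: [-0.68, 0.733, -0.0, 0.0]
contact_force: [-0.5, 0.2, -1.0]
gripper_width: 34.8
grasp_force: 60.0
clock: 36.15
position: [642.2, 74.2, 56.3]
ee_rot: [-0.68, 0.733, 0.0, -0.0]
contact_force: [-0.5, 0.4, -1.3]
gripper_width: 35.4
grasp_force: 60.0
```

```bash
python3 -m pendant '[[-0.001,0,0.0015,0,0,0,0.03],[-0.001,0,0,0,0,0,0.03],[0,0,0,0,0,0,0.03],[0,0,0,0,0,0,0.03]]'
python3 -m pendant '[[-0.001,0,0.0005,0,0,0,0.03],[-0.001,0,0,0,0,0,0.03],[0,0,0,0,0,0,0.03],[0,0,0,0,0,0,0.03]]'
```

```text
clock: 36.55
position: [642.4, 74.6, 55.2]
ee_rot: [-0.679, 0.734, -0.0, -0.001]
contact_force: [0.1, -4.7, 2.0]
gripper_width: 35.2
grasp_force: 60.2
clock: 36.95
position: [642.4, 74.8, 55.3]
ee_rot: [-0.679, 0.734, -0.001, -0.002]
contact_force: [-0.2, -10.4, 4.0]
gripper_width: 34.7
grasp_force: 60.5
```

```bash
python3 -m pendant '[[0.003,0,0.0005,0,0,0,0.03],[0,0,0,0,0,0,0.052],[0,0,0,0,0,0,0.052],[0,0,0,0,0,0,0.052],[0,0,-0.03,0,0,0,0.052],[0,0,-0.03,0,0,0,0.052],[0,0,-0.03,0,0,0,0.06],[0,0,0,0,0,0,0.06],[0,0,0,0,0,0,0.06]]'
python3 - <<'E'
from lib import *
go(598.3,-189,100,103.8-270)
E
```

```text
clock: 37.85
position: [642.4, 75.6, 144.4]
ee_rot: [-0.68, 0.733, -0.0, 0.001]
contact_force: [0.2, 0.5, -0.1]
gripper_width: 60.0
grasp_force: 0.0
9 x [0.0284,-0.0144,0.0049, 0,0,7.98] from [642.4  75.6 144.4] -94.4
```

```bash
python3 -m pendant '[[0.0284,-0.0144,0,0,0,7.98,0.06],[0.0284,-0.0144,0,0,0,7.98,0.06],[0.0284,-0.0144,0,0,0,7.98,0.06],[0.0284,-0.0144,0,0,0,7.98,0.06],[0.0284,-0.0144,0,0,0,7.98,0.06]]'
python3 -m pendant '[[0.0284,-0.0144,0,0,0,7.98,0.06],[0.0284,-0.0144,0,0,0,7.98,0.06],[0.0284,-0.0144,0,0,0,7.98,0.06],[0.0284,-0.0144,0,0,0,7.98,0.06],[0,0,0.03,0,0,0,0.06],[0,0,0.015,0,0,0,0.06],[0,0,0,0,0,0,0.06],[0,0,0,0,0,0,0.06],[0,0,0,0,0,0,0.06]]'
python3 - <<'E'
from lib import *
go(598.3,-189,44,103.8-270)
E
```

```text
clock: 38.35
position: [659.5, -81.1, 141.4]
ee_rot: [-0.386, 0.923, 0.001, -0.002]
contact_force: [0.1, -0.0, 0.1]
gripper_width: 59.7
grasp_force: 0.0
clock: 39.25
position: [599.1, -189.5, 99.3]
ee_rot: [-0.121, 0.993, -0.0, 0.0]
contact_force: [-0.3, 0.5, -0.4]
gripper_width: 60.4
grasp_force: 0.0
2 x [0.0003,0.0003,0.0277, 0,0,0.03] from [ 599.1 -189.5   99.3] -166.1
```

```bash
python3 -m pendant '[[0.0006,0.0006,0.02,0,0,0,0.06],[0,0,0.025,0,0,0,0.06],[0,0,0.01,0,0,0,0.06],[0,0,0,0,0,0,0.06],[0,0,0,0,0,0,0.06]]'
python3 -m pendant '[[0,0,0,0,0,0,0.03],[0,0,0,0,0,0,0.03],[0,0,0,0,0,0,0.03],[0,0,0,0,0,0,0.03]]'
python3 -m pendant '[[0,0,-0.01,0,0,0,0.03],[0,0,-0.03,0,0,0,0.03],[0,0,-0.03,0,0,0,0.03],[0,0,-0.02,0,0,0,0.03],[0,0,0,0,0,0,0.03],[0,0,0,0,0,0,0.03]]'
python3 - <<'E'
from lib import *
go(574.8,171,130,-94.4)
E
```

```text
clock: 39.75
position: [598.6, -189.3, 44.8]
ee_rot: [-0.121, 0.993, -0.0, 0.001]
contact_force: [1.3, 0.5, -0.3]
gripper_width: 59.8
grasp_force: 0.0
clock: 40.15
position: [598.9, -189.4, 45.5]
ee_rot: [-0.12, 0.993, -0.0, 0.001]
contact_force: [0.5, 0.1, 5.7]
gripper_width: 34.5
grasp_force: 61.7
clock: 40.75
position: [597.2, -189.1, 133.7]
ee_rot: [-0.12, 0.993, 0.0, -0.0]
contact_force: [0.0, 0.2, -1.5]
gripper_width: 34.8
grasp_force: 61.0
10 x [-0.0261,0.0284,0.0004, 0,0,-7.18] from [ 597.2 -189.1  133.7] -166.2
```

```bash
python3 -m pendant '[[-0.0261,0.0284,0,0,0,-7.18,0.03],[-0.0261,0.0284,0,0,0,-7.18,0.03],[-0.0261,0.0284,0,0,0,-7.18,0.03],[-0.0261,0.0284,0,0,0,-7.18,0.03],[-0.0261,0.0284,0,0,0,-7.18,0.03]]'
python3 -m pendant '[[-0.0261,0.0284,0,0,0,-7.18,0.03],[-0.0261,0.0284,0,0,0,-7.18,0.03],[-0.0261,0.0284,0,0,0,-7.18,0.03],[-0.0261,0.0284,0,0,0,-7.18,0.03],[-0.0261,0.0284,0,0,0,-7.18,0.03],[0,0,0.03,0,0,0,0.03],[0,0,0.02,0,0,0,0.03],[0,0,0,0,0,0,0.03],[0,0,0,0,0,0,0.03]]'
python3 - <<'E'
from lib import *
go(574.8,171,55,-94.4)
d=arm.get_image("top");
for p,c,rc,an,An in blocks(d):print(np.round(p,1),"ctr",np.round(c,1),round(an,1),np.round(An,1))
E
```

```text
clock: 41.25
position: [644.3, -4.1, 131.3]
ee_rot: [-0.422, 0.906, 0.001, -0.002]
contact_force: [0.5, -0.4, -1.1]
gripper_width: 34.9
grasp_force: 60.9
clock: 42.15
position: [575.0, 170.8, 82.7]
ee_rot: [-0.68, 0.734, 0.0, -0.001]
contact_force: [0.7, 0.6, -0.1]
gripper_width: 34.8
grasp_force: 61.0
1 x [-0.0002,0.0003,0.0277, 0,0,0.02] from [575.  170.8  82.7] -94.4
[381.6 265.6] ctr [ 399.9 -284. ] 101.1 [101.9 101.2  99.6 100.1]
[346.  231.1] ctr [ 501.  -176.2] 64.7 [63.  65.4 61.  64.8]
[384.2 190. ] ctr [ 629.2 -291.8] 106.1 [107.1 109.3 107.  109.8]
```

```bash
python3 -m pendant '[[0,0,0.02,0,0,0,0.03],[0,0,0.0065,0,0,0,0.03],[0,0,0.001,0,0,0,0.03],[-0.002,0,0,0,0,0,0.03],[-0.002,0,0.001,0,0,0,0.03],[0,0,0,0,0,0,0.03],[0,0,0,0,0,0,0.03]]'
python3 -m pendant '[[-0.001,0,0.0005,0,0,0,0.03],[-0.001,0,0,0,0,0,0.03],[0,0,0,0,0,0,0.03],[0,0,0,0,0,0,0.03]]'
python3 -m pendant '[[-0.001,0,0,0,0,0,0.03],[0,0,0,0,0,0,0.03],[0,0,0,0,0,0,0.03]]'
```

```text
clock: 42.9
position: [575.9, 175.5, 55.7]
ee_rot: [-0.68, 0.734, -0.0, 0.0]
contact_force: [0.7, -0.1, -0.7]
gripper_width: 35.0
grasp_force: 61.1
clock: 43.3
position: [575.9, 176.0, 55.6]
ee_rot: [-0.679, 0.734, -0.0, -0.001]
contact_force: [0.2, -5.3, 3.7]
gripper_width: 34.7
grasp_force: 61.6
clock: 43.6
position: [575.9, 176.1, 55.6]
ee_rot: [-0.679, 0.734, -0.001, -0.001]
contact_force: [0.5, -7.3, 3.8]
gripper_width: 34.9
grasp_force: 61.7
```

```bash
python3 -m pendant '[[0.002,0,0.0005,0,0,0,0.03],[0,0,0,0,0,0,0.052],[0,0,0,0,0,0,0.052],[0,0,0,0,0,0,0.052],[0,0,-0.03,0,0,0,0.052],[0,0,-0.03,0,0,0,0.052],[0,0,-0.03,0,0,0,0.06],[0,0,0,0,0,0,0.06],[0,0,0,0,0,0,0.06]]'
python3 - <<'E'
from lib import *
go(629.8,-291.3,100,108-270)
E
```

```text
clock: 44.5
position: [575.8, 176.6, 144.8]
ee_rot: [-0.68, 0.734, 0.0, 0.001]
contact_force: [-0.3, -0.4, -0.1]
gripper_width: 59.8
grasp_force: 0.0
12 x [0.0309,-0.0278,0.0037, 0,0,5.63] from [575.8 176.6 144.8] -94.4
```

```bash
python3 -m pendant '[[0.0309,-0.0278,0,0,0,5.63,0.06],[0.0309,-0.0278,0,0,0,5.63,0.06],[0.0309,-0.0278,0,0,0,5.63,0.06],[0.0309,-0.0278,0,0,0,5.63,0.06],[0.0309,-0.0278,0,0,0,5.63,0.06],[0.0309,-0.0278,0,0,0,5.63,0.06]]'
python3 -m pendant '[[0.0309,-0.0278,0,0,0,5.63,0.06],[0.0309,-0.0278,0,0,0,5.63,0.06],[0.0309,-0.0278,0,0,0,5.63,0.06],[0.0309,-0.0278,0,0,0,5.63,0.06],[0.0309,-0.0278,0,0,0,5.63,0.06],[0.0309,-0.0278,0,0,0,5.63,0.06],[0,0,0.03,0,0,0,0.06],[0,0,0.015,0,0,0,0.06],[0,0,0,0,0,0,0.06],[0,0,0,0,0,0,0.06],[0,0,0,0,0,0,0.06]]'
python3 - <<'E'
from lib import *
go(629.8,-291.3,44,108-270)
E
```

```text
clock: 45.1
position: [673.7, -50.7, 141.9]
ee_rot: [-0.435, 0.9, 0.001, -0.002]
contact_force: [0.4, 0.6, -0.6]
gripper_width: 60.6
grasp_force: 0.0
clock: 46.2
position: [631.3, -290.4, 100.2]
ee_rot: [-0.158, 0.987, -0.0, 0.001]
contact_force: [0.1, 0.1, 0.0]
gripper_width: 60.0
grasp_force: 0.0
2 x [0.0008,-0.0002,0.0281, 0,0,0.08] from [ 631.3 -290.4  100.2] -161.8
```

```bash
python3 -m pendant '[[0.0016,-0.0004,0.02,0,0,0,0.06],[0,0,0.025,0,0,0,0.06],[0,0,0.011,0,0,0,0.06],[0,0,0,0,0,0,0.06],[0,0,0,0,0,0,0.06]]'
python3 -m pendant '[[0,0,0,0,0,0,0.03],[0,0,0,0,0,0,0.03],[0,0,0,0,0,0,0.03],[0,0,0,0,0,0,0.03]]'
python3 -m pendant '[[0,0,-0.01,0,0,0,0.03],[0,0,-0.03,0,0,0,0.03],[0,0,-0.03,0,0,0,0.03],[0,0,-0.02,0,0,0,0.03],[0,0,0,0,0,0,0.03],[0,0,0,0,0,0,0.03]]'
python3 - <<'E'
from lib import *
go(572.8,139,130,-94.4)
E
```

```text
clock: 46.7
position: [629.7, -292.0, 44.5]
ee_rot: [-0.157, 0.988, -0.001, 0.001]
contact_force: [1.1, -0.1, -0.1]
gripper_width: 59.9
grasp_force: 0.0
clock: 47.1
position: [629.8, -292.3, 45.1]
ee_rot: [-0.157, 0.988, -0.001, 0.001]
contact_force: [-0.3, 1.4, 6.1]
gripper_width: 35.0
grasp_force: 62.3
clock: 47.7
position: [628.1, -291.8, 133.0]
ee_rot: [-0.157, 0.988, 0.0, -0.0]
contact_force: [0.1, -0.3, -1.0]
gripper_width: 34.9
grasp_force: 61.5
11 x [-0.0277,0.0314,0.0003, 0,0,-6.14] from [ 628.1 -291.8  133. ] -162.0
```

```bash
python3 -m pendant '[[-0.0277,0.0314,0,0,0,-6.14,0.03],[-0.0277,0.0314,0,0,0,-6.14,0.03],[-0.0277,0.0314,0,0,0,-6.14,0.03],[-0.0277,0.0314,0,0,0,-6.14,0.03],[-0.0277,0.0314,0,0,0,-6.14,0.03],[-0.0277,0.0314,0,0,0,-6.14,0.03]]'
python3 -m pendant '[[-0.0277,0.0314,0,0,0,-6.14,0.03],[-0.0277,0.0314,0,0,0,-6.14,0.03],[-0.0277,0.0314,0,0,0,-6.14,0.03],[-0.0277,0.0314,0,0,0,-6.14,0.03],[-0.0277,0.0314,0,0,0,-6.14,0.03],[0,0,0.03,0,0,0,0.03],[0,0,0.02,0,0,0,0.03],[0,0,0,0,0,0,0.03],[0,0,0,0,0,0,0.03]]'
python3 - <<'E'
from lib import *
go(572.8,139,55,-94.4)
d=arm.get_image("top");
for p,c,rc,an,An in blocks(d):print(np.round(p,1),"ctr",np.round(c,1),round(an,1),np.round(An,1))
E
```

```text
clock: 48.3
position: [662.1, -45.8, 130.7]
ee_rot: [-0.463, 0.886, 0.001, -0.002]
contact_force: [1.0, 1.2, -1.4]
gripper_width: 34.9
grasp_force: 61.5
clock: 49.2
position: [572.8, 138.6, 82.3]
ee_rot: [-0.679, 0.734, 0.0, -0.001]
contact_force: [0.3, -0.5, -1.0]
gripper_width: 34.8
grasp_force: 61.6
1 x [-0.0004,-0.0000,0.0273, 0,0,0.00] from [572.8 138.6  82.3] -94.4
[381.5 265.6] ctr [ 399.9 -283.9] 97.4 [100.5 105.4  99.9  99.1]
[346.1 231. ] ctr [ 501.2 -176.4] 64.2 [64.5 64.2 66.3 63.6]
```

```bash
python3 -m pendant '[[0,0,0.02,0,0,0,0.03],[0,0,0.0065,0,0,0,0.03],[0,0,0.001,0,0,0,0.03],[-0.002,0,0,0,0,0,0.03],[-0.002,0,0.001,0,0,0,0.03],[0,0,0,0,0,0,0.03],[0,0,0,0,0,0,0.03]]'
python3 -m pendant '[[-0.001,0,0.0005,0,0,0,0.03],[-0.001,0,0,0,0,0,0.03],[0,0,0,0,0,0,0.03],[0,0,0,0,0,0,0.03]]'
python3 -m pendant '[[-0.001,0,0,0,0,0,0.03],[0,0,0,0,0,0,0.03],[0,0,0,0,0,0,0.03]]'
```

```text
clock: 49.95
position: [573.8, 143.2, 55.3]
ee_rot: [-0.679, 0.734, -0.0, 0.0]
contact_force: [0.1, -0.7, -1.3]
gripper_width: 34.8
grasp_force: 61.6
clock: 50.35
position: [573.8, 143.5, 55.1]
ee_rot: [-0.68, 0.734, -0.001, -0.001]
contact_force: [-0.0, -6.4, 4.4]
gripper_width: 34.4
grasp_force: 62.2
clock: 50.65
position: [573.8, 143.6, 55.2]
ee_rot: [-0.679, 0.734, -0.001, -0.001]
contact_force: [0.9, -9.5, 4.1]
gripper_width: 34.7
grasp_force: 62.2
```

Next clamp at (501.2, −176.4), bore 64.3°.

```bash
python3 -m pendant '[[0.002,0,0.0005,0,0,0,0.03],[0,0,0,0,0,0,0.052],[0,0,0,0,0,0,0.052],[0,0,0,0,0,0,0.052],[0,0,-0.03,0,0,0,0.052],[0,0,-0.03,0,0,0,0.052],[0,0,-0.03,0,0,0,0.06],[0,0,0,0,0,0,0.06],[0,0,0,0,0,0,0.06]]'
python3 - <<'E'
from lib import *
go(502,-176,100,64.3-270)
E
```

```text
clock: 51.55
position: [573.7, 144.3, 144.3]
ee_rot: [-0.679, 0.734, 0.0, 0.001]
contact_force: [0.0, -0.7, -0.8]
gripper_width: 60.0
grasp_force: 0.0
14 x [0.0200,-0.0190,0.0032, 0,0,7.95] from [573.7 144.3 144.3] -94.4
```

```bash
python3 -m pendant '[[0.02,-0.019,0,0,0,7.95,0.06],[0.02,-0.019,0,0,0,7.95,0.06],[0.02,-0.019,0,0,0,7.95,0.06],[0.02,-0.019,0,0,0,7.95,0.06],[0.02,-0.019,0,0,0,7.95,0.06],[0.02,-0.019,0,0,0,7.95,0.06],[0.02,-0.019,0,0,0,7.95,0.06]]'
python3 -m pendant '[[0.02,-0.019,0,0,0,7.95,0.06],[0.02,-0.019,0,0,0,7.95,0.06],[0.02,-0.019,0,0,0,7.95,0.06],[0.02,-0.019,0,0,0,7.95,0.06],[0.02,-0.019,0,0,0,7.95,0.06],[0.02,-0.019,0,0,0,7.95,0.06],[0.02,-0.019,0,0,0,7.95,0.06],[0,0,0.03,0,0,0,0.06],[0,0,0.015,0,0,0,0.06],[0,0,0,0,0,0,0.06],[0,0,0,0,0,0,0.06],[0,0,0,0,0,0,0.06]]'
python3 - <<'E'
from lib import *
go(502,-176,44,64.3-270)
E
```

```text
clock: 52.25
position: [621.9, -36.3, 141.6]
ee_rot: [-0.255, 0.967, 0.0, -0.002]
contact_force: [-0.2, -0.6, -0.2]
gripper_width: 60.2
grasp_force: 0.0
clock: 53.45
position: [502.8, -176.7, 99.2]
ee_rot: [0.222, 0.975, -0.0, 0.0]
contact_force: [0.1, -0.8, 0.8]
gripper_width: 60.1
grasp_force: 0.0
2 x [0.0005,0.0001,0.0276, 0,0,0.01] from [ 502.8 -176.7   99.2] 154.3
```

```bash
python3 -m pendant '[[0.001,0.0002,0.02,0,0,0,0.06],[0,0,0.025,0,0,0,0.06],[0,0,0.01,0,0,0,0.06],[0,0,0,0,0,0,0.06],[0,0,0,0,0,0,0.06]]'
python3 -m pendant '[[0,0,0,0,0,0,0.03],[0,0,0,0,0,0,0.03],[0,0,0,0,0,0,0.03],[0,0,0,0,0,0,0.03]]'
python3 -m pendant '[[0,0,-0.01,0,0,0,0.03],[0,0,-0.03,0,0,0,0.03],[0,0,-0.03,0,0,0,0.03],[0,0,-0.02,0,0,0,0.03],[0,0,0,0,0,0,0.03],[0,0,0,0,0,0,0.03]]'
python3 - <<'E'
from lib import *
go(570.5,107,130,-94.4)
E
```

```text
clock: 53.95
position: [502.2, -176.2, 44.6]
ee_rot: [0.222, 0.975, -0.0, 0.001]
contact_force: [0.5, 0.3, -0.7]
gripper_width: 60.0
grasp_force: 0.0
clock: 54.35
position: [502.5, -176.2, 45.2]
ee_rot: [0.222, 0.975, 0.0, 0.001]
contact_force: [-0.2, 0.9, 6.0]
gripper_width: 34.7
grasp_force: 61.1
clock: 54.95
position: [500.8, -176.0, 133.8]
ee_rot: [0.223, 0.975, 0.0, -0.0]
contact_force: [-0.0, -0.5, -1.6]
gripper_width: 34.8
grasp_force: 60.4
14 x [-0.0157,0.0188,0.0003, 0,0,-7.95] from [ 500.8 -176.   133.8] 154.3
```

```bash
python3 -m pendant '[[-0.0157,0.0188,0,0,0,-7.95,0.03],[-0.0157,0.0188,0,0,0,-7.95,0.03],[-0.0157,0.0188,0,0,0,-7.95,0.03],[-0.0157,0.0188,0,0,0,-7.95,0.03],[-0.0157,0.0188,0,0,0,-7.95,0.03],[-0.0157,0.0188,0,0,0,-7.95,0.03],[-0.0157,0.0188,0,0,0,-7.95,0.03]]'
python3 -m pendant '[[-0.0157,0.0188,0,0,0,-7.95,0.03],[-0.0157,0.0188,0,0,0,-7.95,0.03],[-0.0157,0.0188,0,0,0,-7.95,0.03],[-0.0157,0.0188,0,0,0,-7.95,0.03],[-0.0157,0.0188,0,0,0,-7.95,0.03],[-0.0157,0.0188,0,0,0,-7.95,0.03],[-0.0157,0.0188,0,0,0,-7.95,0.03],[0,0,0.03,0,0,0,0.03],[0,0,0.02,0,0,0,0.03],[0,0,0,0,0,0,0.03],[0,0,0,0,0,0,0.03]]'
python3 - <<'E'
from lib import *
go(570.5,107,55,-94.4)
d=arm.get_image("top");
for p,c,rc,an,An in blocks(d):print(np.round(p,1),"ctr",np.round(c,1),round(an,1),np.round(An,1))
E
```

```text
clock: 55.65
position: [610.6, -52.4, 131.4]
ee_rot: [-0.261, 0.965, 0.0, -0.002]
contact_force: [0.6, -0.6, -1.4]
gripper_width: 34.9
grasp_force: 60.2
clock: 56.75
position: [571.0, 106.7, 82.8]
ee_rot: [-0.679, 0.734, 0.0, -0.001]
contact_force: [-0.7, -0.1, -1.1]
gripper_width: 34.7
grasp_force: 60.4
1 x [-0.0003,0.0005,0.0278, 0,0,-0.00] from [571.  106.7  82.8] -94.4
[381.5 265.6] ctr [ 400.  -283.9] 98.6 [ 98.6 101.8  99.5  99.9]
```

```bash
python3 -m pendant '[[0,0,0.02,0,0,0,0.03],[0,0,0.0065,0,0,0,0.03],[0,0,0.0015,0,0,0,0.03],[-0.002,0,0,0,0,0,0.03],[-0.002,0,0.001,0,0,0,0.03],[0,0,0,0,0,0,0.03],[0,0,0,0,0,0,0.03]]'
python3 -m pendant '[[-0.001,0,0.0005,0,0,0,0.03],[-0.001,0,0,0,0,0,0.03],[0,0,0,0,0,0,0.03],[0,0,0,0,0,0,0.03]]'
python3 -m pendant '[[-0.001,0,0,0,0,0,0.03],[0,0,0,0,0,0,0.03],[0,0,0,0,0,0,0.03]]'
```

```text
clock: 57.5
position: [572.0, 111.3, 55.2]
ee_rot: [-0.679, 0.734, -0.0, 0.0]
contact_force: [0.2, -0.0, 0.5]
gripper_width: 35.1
grasp_force: 60.5
clock: 57.9
position: [572.1, 111.7, 55.2]
ee_rot: [-0.679, 0.734, -0.001, -0.001]
contact_force: [0.6, -6.0, 4.7]
gripper_width: 35.0
grasp_force: 61.0
clock: 58.2
position: [572.1, 111.7, 55.2]
ee_rot: [-0.679, 0.734, -0.001, -0.001]
contact_force: [0.9, -9.8, 4.2]
gripper_width: 34.9
grasp_force: 61.1
```

```bash
python3 -m pendant '[[0.002,0,0.0005,0,0,0,0.03],[0,0,0,0,0,0,0.052],[0,0,0,0,0,0,0.052],[0,0,0,0,0,0,0.052],[0,0,-0.03,0,0,0,0.052],[0,0,-0.03,0,0,0,0.052],[0,0,-0.03,0,0,0,0.06],[0,0,0,0,0,0,0.06],[0,0,0,0,0,0,0.06]]'
python3 - <<'E'
from lib import *
go(400.8,-283.5,100,99.3-270)
E
```

```text
clock: 59.1
position: [571.9, 112.4, 144.3]
ee_rot: [-0.679, 0.734, -0.0, 0.001]
contact_force: [0.1, 0.1, -1.0]
gripper_width: 59.8
grasp_force: 0.0
11 x [0.0407,-0.0114,0.0040, 0,0,6.94] from [571.9 112.4 144.3] -94.4
```

```bash
python3 -m pendant '[[0.0407,-0.0114,0,0,0,6.94,0.06],[0.0407,-0.0114,0,0,0,6.94,0.06],[0.0407,-0.0114,0,0,0,6.94,0.06],[0.0407,-0.0114,0,0,0,6.94,0.06],[0.0407,-0.0114,0,0,0,6.94,0.06],[0.0407,-0.0114,0,0,0,6.94,0.06]]'
python3 -m pendant '[[0.0407,-0.0114,0,0,0,6.94,0.06],[0.0407,-0.0114,0,0,0,6.94,0.06],[0.0407,-0.0114,0,0,0,6.94,0.06],[0.0407,-0.0114,0,0,0,6.94,0.06],[0.0407,-0.0114,0,0,0,6.94,0.06],[0,0,0.03,0,0,0,0.06],[0,0,0.015,0,0,0,0.06],[0,0,0,0,0,0,0.06],[0,0,0,0,0,0,0.06],[0,0,0,0,0,0,0.06]]'
python3 - <<'E'
from lib import *
go(400.8,-283.5,44,99.3-270)
E
```

```text
clock: 59.7
position: [544.4, -136.3, 141.9]
ee_rot: [-0.372, 0.928, 0.001, -0.001]
contact_force: [0.4, 0.0, -0.3]
gripper_width: 59.9
grasp_force: 0.0
clock: 60.7
position: [400.7, -283.8, 99.2]
ee_rot: [-0.081, 0.997, -0.0, 0.0]
contact_force: [1.0, -0.2, 0.0]
gripper_width: 59.9
grasp_force: 0.0
2 x [-0.0001,0.0002,0.0276, 0,0,-0.00] from [ 400.7 -283.8   99.2] -170.7
```

```bash
python3 -m pendant '[[0,0.0004,0.02,0,0,0,0.06],[0,0,0.025,0,0,0,0.06],[0,0,0.01,0,0,0,0.06],[0,0,0,0,0,0,0.06],[0,0,0,0,0,0,0.06]]'
python3 -m pendant '[[0,0,0,0,0,0,0.03],[0,0,0,0,0,0,0.03],[0,0,0,0,0,0,0.03],[0,0,0,0,0,0,0.03]]'
python3 -m pendant '[[0,0,-0.01,0,0,0,0.03],[0,0,-0.03,0,0,0,0.03],[0,0,-0.03,0,0,0,0.03],[0,0,-0.02,0,0,0,0.03],[0,0,0,0,0,0,0.03],[0,0,0,0,0,0,0.03]]'
python3 - <<'E'
from lib import *
go(568.5,74.5,130,-94.4)
E
```

```text
clock: 61.2
position: [400.7, -283.6, 44.5]
ee_rot: [-0.081, 0.997, -0.0, 0.001]
contact_force: [0.6, -0.6, 1.5]
gripper_width: 59.6
grasp_force: 0.0
clock: 61.6
position: [400.9, -283.8, 45.1]
ee_rot: [-0.081, 0.997, -0.001, 0.001]
contact_force: [-0.7, 0.3, 6.7]
gripper_width: 35.0
grasp_force: 60.8
clock: 62.2
position: [399.6, -283.2, 134.0]
ee_rot: [-0.08, 0.997, 0.0, 0.0]
contact_force: [-1.4, -0.2, -1.7]
gripper_width: 34.9
grasp_force: 60.0
10 x [-0.0398,0.0154,0.0004, 0,0,-7.64] from [ 399.6 -283.2  134. ] -170.8
```

```bash
python3 -m pendant '[[-0.0398,0.0154,0,0,0,-7.64,0.03],[-0.0398,0.0154,0,0,0,-7.64,0.03],[-0.0398,0.0154,0,0,0,-7.64,0.03],[-0.0398,0.0154,0,0,0,-7.64,0.03],[-0.0398,0.0154,0,0,0,-7.64,0.03]]'
python3 -m pendant '[[-0.0398,0.0154,0,0,0,-7.64,0.03],[-0.0398,0.0154,0,0,0,-7.64,0.03],[-0.0398,0.0154,0,0,0,-7.64,0.03],[-0.0398,0.0154,0,0,0,-7.64,0.03],[-0.0398,0.0154,0,0,0,-7.64,0.03],[0,0,0.03,0,0,0,0.03],[0,0,0.02,0,0,0,0.03],[0,0,0,0,0,0,0.03],[0,0,0,0,0,0,0.03]]'
python3 - <<'E'
from lib import *
go(568.5,74.5,55,-94.4)
E
```

```text
clock: 62.7
position: [546.6, -132.2, 131.8]
ee_rot: [-0.404, 0.915, 0.001, -0.002]
contact_force: [0.4, -1.6, -1.8]
gripper_width: 34.8
grasp_force: 60.0
clock: 63.6
position: [568.3, 74.5, 82.8]
ee_rot: [-0.68, 0.733, 0.0, -0.001]
contact_force: [0.9, -0.1, -0.9]
gripper_width: 34.9
grasp_force: 60.1
1 x [0.0000,-0.0002,0.0278, 0,0,0.06] from [568.3  74.5  82.8] -94.3
```

```bash
python3 -m pendant '[[0,0,0.02,0,0,0,0.03],[0,0,0.0065,0,0,0,0.03],[0,0,0.0015,0,0,0,0.03],[-0.002,0,0,0,0,0,0.03],[-0.002,0,0.001,0,0,0,0.03],[0,0,0,0,0,0,0.03],[0,0,0,0,0,0,0.03]]'
python3 -m pendant '[[-0.001,0,0.0005,0,0,0,0.03],[-0.001,0,0,0,0,0,0.03],[0,0,0,0,0,0,0.03],[0,0,0,0,0,0,0.03]]'
python3 -m pendant '[[-0.001,0,0,0,0,0,0.03],[0,0,0,0,0,0,0.03],[0,0,0,0,0,0,0.03]]'
```

```text
clock: 64.3
position: [569.2, 79.1, 55.3]
ee_rot: [-0.68, 0.733, -0.0, 0.0]
contact_force: [-0.9, 0.5, -1.1]
gripper_width: 34.6
grasp_force: 60.1
clock: 64.7
position: [569.3, 79.6, 55.2]
ee_rot: [-0.68, 0.733, -0.001, -0.001]
contact_force: [-0.5, -6.5, 4.2]
gripper_width: 34.7
grasp_force: 60.8
clock: 65.0
position: [569.3, 79.7, 55.2]
ee_rot: [-0.68, 0.733, -0.001, -0.001]
contact_force: [0.4, -9.3, 4.7]
gripper_width: 34.6
grasp_force: 60.8
```

```bash
python3 -m pendant '[[0.002,0,0.0005,0,0,0,0.03],[0,0,0,0,0,0,0.052],[0,0,0,0,0,0,0.052],[0,0,0,0,0,0,0.052],[0,0,-0.03,0,0,0,0.052],[0,0,-0.03,0,0,0,0.052],[0,0,-0.04,0,0,0,0.052],[0,0,0,0,0,0,0.052],[0,0,0,0,0,0,0.052]]'
python3 - <<'E'
from lib import *
go(450,-150,154,-28.5)
E
```

```text
clock: 65.9
position: [569.4, 80.3, 154.7]
ee_rot: [-0.68, 0.733, -0.0, 0.001]
contact_force: [-0.8, 0.5, -1.2]
gripper_width: 51.8
grasp_force: 0.0
8 x [0.0212,0.0269,0.0001, 0,0,-8.23] from [569.4  80.3 154.7] -94.3
```

```bash
python3 -m pendant '[[0.0212,0.0269,0,0,0,-8.23,0.052],[0.0212,0.0269,0,0,0,-8.23,0.052],[0.0212,0.0269,0,0,0,-8.23,0.052],[0.0212,0.0269,0,0,0,-8.23,0.052],[0.0212,0.0269,0,0,0,-8.23,0.052],[0.0212,0.0269,0,0,0,-8.23,0.052],[0.0212,0.0269,0,0,0,-8.23,0.052],[0.0212,0.0269,0,0,0,-8.23,0.052],[0,0,0,0,0,0,0.052],[0,0,0,0,0,0,0.052]]'
python3 - <<'E'
from lib import *
t=arm.get_image("top");s=arm.get_image("side")
C=np.array([607.3,119]);a=np.deg2rad(-4.45);X=np.array([np.cos(a),np.sin(a)]);Y=np.array([-np.sin(a),np.cos(a)])
H=C+66*X-75*Y;print("hinge",H)
for n,d,box in(("top",t,(302,176,324,200)),("side",s,(328,225,348,255))):
    g=up(cv2.cvtColor(d["image"],cv2.COLOR_RGB2GRAY))
    for c,p,A in contours(g<60,3,300,box):
        q=full(c[:,0]);print(n,np.round(p,1),round(A,1),"bbox",np.round(q.min(0),1),np.round(q.max(0),1),"ray77",np.round(ray(d,p,77)[0],1),"ray57",np.round(ray(d,p,57)[0],1))
    print(n,"hinge px",proj(d,[*H,40]))
crop(t,215,165,345,240,6,"g1");crop(s,250,160,370,280,5,"g1s")
A=cv2.imread("pics/g1.png");B=cv2.imread("pics/g1s.png");o=np.zeros((600,800,3),np.uint8)
A=cv2.resize(A,(400,231));o[:231,:400]=A;B=cv2.resize(B,(400,400));o[:400,400:]=B;cv2.imwrite("pics/g1c.png",o[:400])
E
```

```text
clock: 66.9
position: [449.2, -150.8, 152.5]
ee_rot: [0.969, -0.248, -0.001, 0.0]
contact_force: [-0.0, 0.5, -0.6]
gripper_width: 52.2
grasp_force: 0.0
hinge [667.28185603  39.10521327]
top [313.6 189.8] 10.2 bbox [311.6 187.9] [315.4 191.6] ray77 [616.2 -71.2  77. ] ray57 [619.1 -72.9  57. ]
top hinge px [[276.11760719 173.73286345]]
side [337.4 239.5] 62.8 bbox [334.9 232.1] [340.1 247.9] ray77 [610.7 -92.2  77. ] ray57 [621.  -75.2  57. ]
side hinge px [[332.85966203 208.35348291]]
```

View pics/g1c.png

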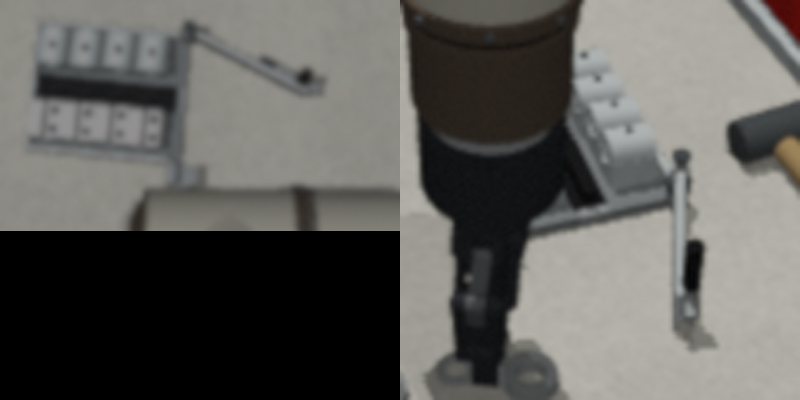

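```bash
python3 - <<'E'
from lib import *
go(618.5,-72,125,-27.3)
E
```

```text
5 x [0.0225,-0.0296,0.0056, 0,0,-0.26] from [ 449.7 -149.9  153. ] -28.6
```

```bash
python3 -m pendant '[[0.0225,-0.0296,0.004,0,0,-0.26,0.05],[0.0225,-0.0296,0.004,0,0,-0.26,0.05],[0.0225,-0.0296,0.004,0,0,-0.26,0.05],[0.0225,-0.0296,0.004,0,0,-0.26,0.05],[0.0225,-0.0296,0.004,0,0,-0.26,0.05],[0,0,0,0,0,0,0.05],[0,0,0,0,0,0,0.05],[0,0,0,0,0,0,0.05]]'
python3 - <<'E'
from lib import *
go(618.5,-72,71,-27.3)
E
```

```text
clock: 67.8
position: [618.0, -72.1, 133.5]
ee_rot: [0.972, -0.235, -0.001, 0.0]
contact_force: [0.0, -1.0, -1.1]
gripper_width: 50.0
grasp_force: 0.0
2 x [0.0002,-0.0002,0.0312, 0,0,0.03] from [618.  -72.1 133.5] -27.2
```

```bash
python3 -m pendant '[[0,0,0.02,0,0,0,0.05],[0,0,0.02,0,0,0,0.05],[0,0,0.015,0,0,0,0.05],[0,0,0.008,0,0,0,0.05],[0,0,0,0,0,0,0.05],[0,0,0,0,0,0,0.05]]'
python3 -m pendant '[[0,0,0,0,0,0,0.012],[0,0,0,0,0,0,0.012],[0,0,0,0,0,0,0.012],[0,0,0,0,0,0,0.012],[0,0,0,0,0,0,0.012],[0,0,0,0,0,0,0.012]]'
```

```text
clock: 68.4
position: [619.2, -72.8, 71.7]
ee_rot: [0.972, -0.236, 0.001, -0.0]
contact_force: [0.3, 0.5, -0.4]
gripper_width: 50.2
grasp_force: 0.0
clock: 69.0
position: [619.5, -72.7, 71.6]
ee_rot: [0.972, -0.235, 0.001, -0.0]
contact_force: [-1.4, -0.7, 5.2]
gripper_width: 12.6
grasp_force: 37.1
```

```bash
python3 -m pendant '[[0,0,0,0,0,0,0.005],[0,0,0,0,0,0,0.005],[0,-0.005,0,0,0,0,0.005],[0,-0.005,0,0,0,0,0.005],[0,0,0,0,0,0,0.005],[0,0,0,0,0,0,0.005]]'
python3 -m pendant '[[0,-0.002,0,0,0,0,0.005],[0,0,0,0,0,0,0.005],[0,0,0,0,0,0,0.005]]'
python3 -m pendant '[[0,-0.002,0,0,0,0,0.005],[0,0,0,0,0,0,0.005],[0,0,0,0,0,0,0.005]]'
python3 -m pendant '[[0,-0.002,0,0,0,0,0.005],[0,0,0,0,0,0,0.005],[0,0,0,0,0,0,0.005]]'
```

```text
clock: 69.6
position: [624.4, -63.4, 71.7]
ee_rot: [0.972, -0.235, 0.001, -0.0]
contact_force: [0.0, 1.2, 5.1]
gripper_width: 12.1
grasp_force: 58.4
clock: 69.9
position: [625.1, -61.9, 71.7]
ee_rot: [0.972, -0.235, 0.001, -0.0]
contact_force: [-1.0, 0.6, 5.9]
gripper_width: 12.3
grasp_force: 58.4
clock: 70.2
position: [626.0, -60.2, 71.7]
ee_rot: [0.972, -0.235, 0.001, -0.0]
contact_force: [-0.3, 0.0, 5.1]
gripper_width: 11.9
grasp_force: 58.5
clock: 70.5
position: [626.2, -59.3, 71.7]
ee_rot: [0.972, -0.236, 0.0, 0.001]
contact_force: [-1.2, -3.1, 5.2]
gripper_width: 12.5
grasp_force: 58.6
```

```bash
python3 -m pendant '[[0,0.0015,0,0,0,0,0.005],[0,0.0015,0,0,0,0,0.005],[0,0,0,0,0,0,0.005]]'
python3 -m pendant '[[-0.0053,0.00024,0,0,0,2.82,0.005],[-0.0053,0.00024,0,0,0,2.82,0.005],[-0.0053,0.00024,0,0,0,2.82,0.005],[-0.0053,0.00024,0,0,0,2.82,0.005],[-0.0053,0.00024,0,0,0,2.82,0.005],[-0.0053,0.00024,0,0,0,2.82,0.005],[-0.0053,0.00024,0,0,0,2.82,0.005],[-0.0053,0.00024,0,0,0,2.82,0.005],[-0.0053,0.00024,0,0,0,2.82,0.005],[-0.0053,0.00024,0,0,0,2.82,0.005],[0,0,0,0,0,0,0.005],[0,0,0,0,0,0,0.005]]'
cat >> lib.py <<'E'
def knob():
    p=arm.read_state()["position"][:2];H=np.array([667.3,39.1]);d=p-H;r=np.hypot(*d)
    s=np.sqrt(r*r-56.25);g=np.rad2deg(np.arctan2(d[1],d[0])-np.arctan2(7.5,s))%360
    print("bolt %.1f mm, gate %.1f deg, psi-gate err %.1f"%(s-106.4,g-175.55,(psi()-90-g+180)%360-180))
E
python3 -c "
from lib import *
knob()"
```

```text
clock: 70.8
position: [625.7, -61.0, 71.7]
ee_rot: [0.972, -0.235, 0.001, -0.0]
contact_force: [-0.9, -0.7, 5.1]
gripper_width: 12.1
grasp_force: 58.5
clock: 72.0
position: [584.2, -29.2, 71.7]
ee_rot: [0.886, -0.464, 0.001, -0.0]
contact_force: [-0.2, 0.1, 6.5]
gripper_width: 12.2
grasp_force: 58.6
bolt 0.9 mm, gate 39.9 deg, psi-gate err -0.8
```

```bash
python3 -m pendant '[[-0.0053,0.00024,0,0,0,2.82,0.005],[-0.0053,0.00024,0,0,0,2.82,0.005],[-0.0053,0.00024,0,0,0,2.82,0.005],[-0.0053,0.00024,0,0,0,2.82,0.005],[-0.0053,0.00024,0,0,0,2.82,0.005],[-0.0053,0.00024,0,0,0,2.82,0.005],[-0.0053,0.00024,0,0,0,2.82,0.005],[-0.0053,0.00024,0,0,0,2.82,0.005],[-0.0053,0.00024,0,0,0,2.82,0.005],[-0.0053,0.00024,0,0,0,2.82,0.005],[0,0,0,0,0,0,0.005],[0,0,0,0,0,0,0.005]]'
python3 -c "
from lib import *
knob()"
```

```text
clock: 73.2
position: [562.5, 18.4, 71.6]
ee_rot: [0.746, -0.666, 0.001, -0.001]
contact_force: [1.1, -2.7, 6.1]
gripper_width: 12.4
grasp_force: 58.7
bolt 0.1 mm, gate 11.6 deg, psi-gate err -0.7
```

```bash
python3 -m pendant '[[-0.0053,0.0006,0,0,0,2.75,0.005],[-0.0053,0.0006,0,0,0,2.75,0.005],[-0.0053,0.0006,0,0,0,2.75,0.005],[-0.0053,0.0006,0,0,0,2.75,0.005],[0,0,0,0,0,0,0.005],[0,0,0,0,0,0,0.005]]'
python3 -c "
from lib import *
knob()"
python3 -m pendant '[[-0.0015,0,0,0,0,0,0.005],[0,0,0,0,0,0,0.005],[0,0,0,0,0,0,0.005]]'
python3 -m pendant '[[-0.0015,0,0,0,0,0,0.005],[0,0,0,0,0,0,0.005],[0,0,0,0,0,0,0.005]]'
python3 -c "
from lib import *
knob()"
```

```text
clock: 73.8
position: [559.3, 39.2, 71.6]
ee_rot: [-0.678, 0.735, -0.001, 0.0]
contact_force: [1.2, -4.0, 6.9]
gripper_width: 12.2
grasp_force: 58.7
bolt 1.4 mm, gate 0.4 deg, psi-gate err -0.5
clock: 74.1
position: [559.2, 40.3, 71.6]
ee_rot: [-0.678, 0.735, -0.001, 0.0]
contact_force: [1.8, -3.3, 6.4]
gripper_width: 12.5
grasp_force: 58.7
clock: 74.4
position: [558.9, 41.0, 71.6]
ee_rot: [-0.678, 0.735, -0.001, -0.001]
contact_force: [0.3, -6.7, 8.3]
gripper_width: 12.1
grasp_force: 58.8
bolt 1.8 mm, gate -0.5 deg, psi-gate err 0.3
```

```bash
python3 -m pendant '[[-0.002,0,0,0,0,0,0.005],[0,0,0,0,0,0,0.005],[0,0,0,0,0,0,0.005]]'
python3 -m pendant '[[0,0.003,0,0,0,0,0.005],[0,0.003,0,0,0,0,0.005],[0,0,0,0,0,0,0.005],[0,0,0,0,0,0,0.005]]'
python3 -m pendant '[[0,0.003,0,0,0,0,0.005],[0,0.003,0,0,0,0,0.005],[0,0,0,0,0,0,0.005],[0,0,0,0,0,0,0.005]]'
python3 -c "
from lib import *
knob()"
```

```text
clock: 74.7
position: [558.1, 41.4, 71.6]
ee_rot: [-0.678, 0.735, -0.001, -0.002]
contact_force: [-0.1, -12.4, 8.4]
gripper_width: 12.6
grasp_force: 59.0
clock: 75.1
position: [551.8, 41.8, 71.5]
ee_rot: [-0.678, 0.735, -0.0, -0.003]
contact_force: [-0.9, -12.0, 9.7]
gripper_width: 12.4
grasp_force: 59.1
clock: 75.5
position: [545.7, 42.3, 71.5]
ee_rot: [-0.678, 0.735, -0.0, -0.003]
contact_force: [-1.0, -12.3, 9.4]
gripper_width: 12.3
grasp_force: 59.1
bolt 15.0 mm, gate -0.6 deg, psi-gate err 0.4
```

```bash
python3 -m pendant '[[0,0.002,0,0,0,0,0.005],[0,0,0,0,0,0,0.005],[0,0,0,0,0,0,0.005]]'
python3 -m pendant '[[0,0.002,0,0,0,0,0.005],[0,0,0,0,0,0,0.005],[0,0,0,0,0,0,0.005]]'
python3 -m pendant '[[0,0.002,0,0,0,0,0.005],[0,0,0,0,0,0,0.005],[0,0,0,0,0,0,0.005]]'
python3 -c "
from lib import *
knob()"
```

```text
clock: 75.8
position: [544.3, 42.5, 71.5]
ee_rot: [-0.678, 0.735, -0.001, -0.002]
contact_force: [0.7, -13.4, 9.5]
gripper_width: 12.3
grasp_force: 58.9
clock: 76.1
position: [544.0, 42.6, 71.6]
ee_rot: [-0.678, 0.735, -0.002, -0.001]
contact_force: [5.3, -16.2, 4.7]
gripper_width: 12.5
grasp_force: 58.7
clock: 76.4
position: [543.7, 42.7, 71.6]
ee_rot: [-0.678, 0.735, -0.003, 0.0]
contact_force: [10.0, -17.7, 1.0]
gripper_width: 12.2
grasp_force: 58.7
bolt 17.0 mm, gate -0.7 deg, psi-gate err 0.6
```

```bash
python3 -m pendant '[[0,0.002,0,0,0,0,0.005],[0,0.001,0,0,0,0,0.005],[0,0,0,0,0,0,0.005],[0,0,0,0,0,0,0.005]]'
python3 -c "
from lib import *
knob()"
```

```text
clock: 76.8
position: [543.3, 43.0, 71.7]
ee_rot: [-0.679, 0.735, -0.004, 0.003]
contact_force: [17.4, -21.3, -4.1]
gripper_width: 12.3
grasp_force: 58.5
bolt 17.4 mm, gate -0.8 deg, psi-gate err 0.7
```

```bash
python3 -m pendant '[[0.004,-0.003,0,0,0,0,0.005],[0,-0.0015,0,0,0,0,0.005],[0,0,0,0,0,0,0.005]]'
python3 -m pendant '[[0,0,0,0,0,0,0.03],[0,0,0,0,0,0,0.03],[0,0,0,0,0,0,0.03],[0,0,-0.02,0,0,0,0.03],[0,0,-0.04,0,0,0,0.03],[0,0,-0.04,0,0,0,0.03],[0,0,-0.02,0,0,0,0.03],[0,0,0,0,0,0,0.03]]'
python3 - <<'E'
from lib import *
go(450,-150,190,-94.4)
E
```

```text
clock: 77.1
position: [544.1, 41.2, 71.7]
ee_rot: [-0.678, 0.735, -0.001, 0.001]
contact_force: [3.5, -4.1, 4.2]
gripper_width: 12.2
grasp_force: 59.6
clock: 77.9
position: [543.4, 42.8, 194.2]
ee_rot: [-0.678, 0.735, -0.001, 0.003]
contact_force: [-0.2, 0.9, 0.4]
gripper_width: 30.3
grasp_force: 0.0
6 x [0.0333,0.0130,0.0007, 0,0,-0.03] from [543.4  42.8 194.2] -94.6
```

```bash
python3 -m pendant '[[0.0333,0.013,0,0,0,0,0.03],[0.0333,0.013,0,0,0,0,0.03],[0.0333,0.013,0,0,0,0,0.03],[0.0333,0.013,0,0,0,0,0.03],[0.0333,0.013,0,0,0,0,0.03],[0.0333,0.013,0,0,0,0,0.03],[0.0333,0.013,0,0,0,0,0.03],[0,0,0,0,0,0,0.03],[0,0,0,0,0,0,0.03]]'
python3 - <<'E'
from lib import *
t=arm.get_image("top");s=arm.get_image("side")
g=up(cv2.cvtColor(t["image"],cv2.COLOR_RGB2GRAY))
for c,p,A in contours(g<60,3,60,(265,190,290,230)):print("knob",p,A,ray(t,p,72))
A=cv2.resize(t["image"][165:245,215:325,::-1],None,fx=4,fy=4,interpolation=cv2.INTER_CUBIC)
B=cv2.resize(s["image"][165:265,240:350,::-1],None,fx=3.2,fy=3.2,interpolation=cv2.INTER_CUBIC)
cv2.imwrite("pics/fin.png",np.hstack([A[:320],B[:320]]))
E
```

```text
clock: 78.8
position: [431.3, -183.2, 189.7]
ee_rot: [-0.677, 0.736, 0.001, -0.001]
contact_force: [0.9, 0.1, 0.5]
gripper_width: 30.3
grasp_force: 0.0
knob [276.08206215 214.37725989] 9.21875 [[541.97282471  36.27736878  72.        ]]
```

View pics/fin.png

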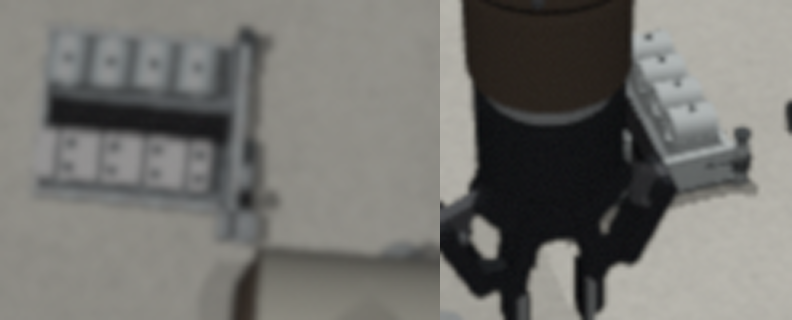

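```bash
python3 -m pendant '[[0,0,-0.03,0,0,0,0.03],[0,0,-0.03,0,0,0,0.03],[-0.045,0,0,0,0,0,0.03],[-0.045,0,0,0,0,0,0.03],[-0.045,0,0,0,0,0,0.03],[-0.045,0,0,0,0,0,0.03],[-0.045,0,0,0,0,0,0.03],[-0.045,0,0,0,0,0,0.03],[-0.045,0,0,0,0,0,0.03],[-0.045,0,0,0,0,0,0.03]]'
python3 -m pendant '[[-0.045,0.02,0,0,0,0,0.03],[-0.045,0.02,0,0,0,0,0.03],[-0.045,0.02,0,0,0,0,0.03],[-0.045,0.02,0,0,0,0,0.03],[-0.045,0.02,0,0,0,0,0.03],[0,0,0,0,0,0,0.03],[0,0,0,0,0,0,0.03]]'
python3 - <<'E'
from lib import *
t=arm.get_image("top");s=arm.get_image("side")
A=cv2.resize(t["image"][165:245,215:315,::-1],None,fx=4,fy=4,interpolation=cv2.INTER_CUBIC)
B=cv2.resize(s["image"][165:265,250:350,::-1],None,fx=4,fy=4,interpolation=cv2.INTER_CUBIC)
A=cv2.copyMakeBorder(A,0,80,0,0,cv2.BORDER_CONSTANT)
cv2.imwrite("pics/fin2.png",np.hstack([A,B]))
E
```

```text
clock: 79.9
position: [460.8, 179.1, 250.6]
ee_rot: [-0.679, 0.734, 0.0, -0.0]
contact_force: [0.1, -0.2, 0.7]
gripper_width: 29.9
grasp_force: 0.0
clock: 80.6
position: [378.5, 410.1, 249.8]
ee_rot: [-0.679, 0.734, -0.0, -0.001]
contact_force: [0.7, 0.4, 0.6]
gripper_width: 30.0
grasp_force: 0.0
```

View pics/fin2.png

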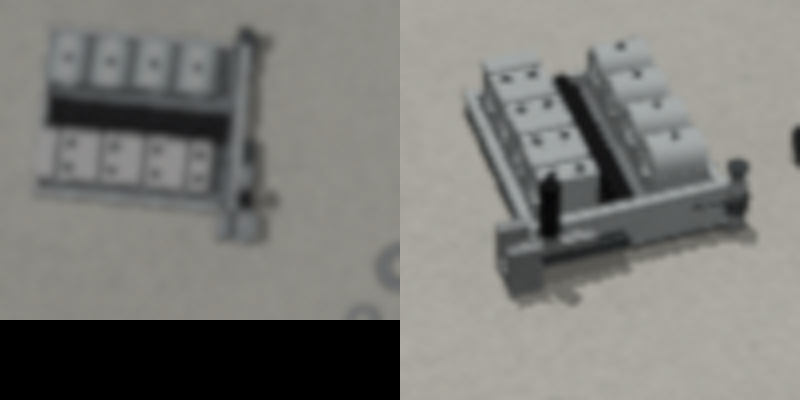

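```bash
python3 -c "
from bench import arm
print(arm.job_done())"
```

```text
the job is handed in; nothing more can be done
None
```

I handed the job in at about 81 s of the 210 s limit: the divider is seated, the four round-eyed and four clamp blocks stand in close rows from the back stop in their lanes, and the gate is shut with its bolt shot to the stop, but the judge's result was not shown.

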